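# Unstack the desk-lamp parts onto their layout panels

## Task

Take the stack of wooden desk-lamp parts apart from the top down and set each part, same side up, squarely on the silhouette of its own shape on the white panels: first the round knob and the square block (in either order), then the long arm, then the foot plate. Set the parts down rather than dropping them, let none tip over, and leave the glue pot and the tin where they are.

Things in the scene. Friction and masses are not known exactly. Their poses are not given: they have to be found in the camera images.
- foot_mid (a point): Foot plate: flat wooden board 150 x 64 x 20 mm, the bottom of the stack, lying on the bench. The point is its centre, half-way up (10 mm above its underside); x along its 150 mm length, y along its 64 mm width, z up. About 0.14 kg.
- batten_mid (a point): Lamp arm: long narrow dark-brown wooden batten 200 x 36 x 22 mm, lying flat on top of the foot plate and roughly crosswise to it. The point is its centre, half-way up (11 mm above its underside); x along its 200 mm length, y along its 36 mm width, z up. About 0.11 kg.
- knob_mid (a point): Turned round wooden knob, 46 mm in diameter (38 mm at its foot: the lowest 9 mm), 34 mm tall, standing loose on the arm near one of its ends (which end varies), 52 mm from the arm's centre. The point is its centre, 17 mm above its underside; z up; its yaw does not matter. About 40 g.
- block_mid (a point): Socket block: square wooden block 46 x 46 x 34 mm with a dark 18 mm hole in its top face, standing loose on the arm near the other end, 52 mm from the arm's centre. The point is its centre, 17 mm above its underside; x and y along its sides, z up. About 50 g.
- foot_panel_top (a point): A fixed white panel, 4 mm thick, lying flat on the bench, with the dark silhouette of the foot plate (150 x 64 mm) in the middle of a 170 x 84 mm rectangle. The point is the centre of its top face, 4 mm above the bench; x along its length, z up.
- batten_panel_top (a point): A fixed white panel, 4 mm thick, lying flat on the bench, with the dark silhouette of the arm (200 x 36 mm) in the middle of a 220 x 56 mm rectangle. The point is the centre of its top face, 4 mm above the bench; x along its length, z up.
- knob_panel_top (a point): A fixed white panel, 4 mm thick, lying flat on the bench, with the dark silhouette of the knob (a 46 mm circle) in the middle of a 72 mm round disc. The point is the centre of its top face, 4 mm above the bench; z up.
- block_panel_top (a point): A fixed white panel, 4 mm thick, lying flat on the bench, with the dark silhouette of the block (a 46 mm square with a white spot for its hole) in the middle of a 70 mm square. The point is the centre of its top face, 4 mm above the bench; x and y along its sides, z up.
- glue_mid (a point): Bystander: white glue pot with black screw cap, 60 mm in diameter, 65 mm tall, standing beyond the panels. The point is its centre, 32 mm up. Leave it alone.
- tin_mid (a point): Bystander: low round steel tin, 72 mm in diameter, 45 mm tall, standing beyond the panels. The point is its centre, 22 mm up. Leave it alone.
Mind the look-alikes: they are no part of the job. Leave any turquoise look-alike of the part that bears knob_panel_top alone.

How it is judged:
By the outcome, as a careful person would: the job done as asked, in the order asked, and still so for the second after the job is handed in, with the robot touching nothing.
It also fails if it takes over 123 s, if anything falls off the work surface, if the arm or the gripper's body presses on something with over 40 N, if the wrist force passes 120 N, or if a joint passes its speed limit or range.

## Robot

A 7-joint arm with a two-finger parallel gripper is mounted at the origin on the work surface. World frame = base frame: x ahead of the robot, y to its left, z up, the work surface at z = 0. Lengths are in m, angles in rad, forces in N, time in s.
With the tool pointing down it reaches from about 0.4 to 0.9 m from the base axis. Payload 5.5 kg.
Tool frame: the origin (TCP) lies midway between the tips of the shut fingers; the grasp point (between the pads) lies robot.pinch_z behind it (robot.pinch_z is the distance from the TCP to the grasp point, in m); z points along the fingers, y is the direction in which the jaws open and shut (so a half turn about z gives the same grasp; the last joint's range is limited). The gripper opens to 92 mm and grips with 3 to 60 N. Pads are 19 mm wide; open, the fingers measure 130 mm over their backs; the gripper's body (75 mm by 190 mm) begins 47 mm behind the grasp point.
Start: joints at [1.481, 0.501, -0.427, 1.55, 0.221, 1.138, -0.21], TCP at [0.225, -0.61, 0.227] pointing down, gripper open.
Joint ranges: [-2.88, 2.88], [-0.31, 2.03], [-1.54, 1.56], [0.2, 2.42], [-1.41, 4.55], [0.19, 2.02], [-2.57, 2.57]. Speed limits (rad/s): [2.57, 2.57, 3.14, 3.14, 3.14, 3.14, 3.14].

## Interface

Orientations are given as a unit quaternion [x, y, z, w].
In Python, from rig import robot, grab_frame, hand_in, spotter gives the robot as it stands. The module is installed in compiled form; this text tells all that it offers.
- The arm moves only by the tool send_rows, never from a script. Its argument "motion" is a list of rows, each a list of 5 numbers: the opening, from 0 (shut) to 1 (fully open), then the shift along the tool's x, y, z in mm, then the turn about the tool's z in degrees. A call has 1 to 20 rows; each row shifts and turns the pose as measured when the row begins, along the tool's axes as they then stand; what a row does not reach is not made up. A row lasts 1/10 s, in which the tool goes at most 50 mm and 8.59 degrees, less where a joint would pass 70% of its speed; a pose out of reach is approached as far as the arm can. A call with a gripper value outside its range is refused whole. The fingers move at their own pace and stop on an object; the grip force is fixed at half the most. Time passes only in rows, so rows that do not move let the fingers close. It gives the time, the measured TCP pose, the force and the opening at its end, in the units of the state.
- robot.state(): the state, without advancing time (a new reading comes with each control period).
- grab_frame(name): name is "side" or "top" or "wrist"; returns a dict with "color" (420x560x3 uint8, red, green, blue), "intrinsics" (3x3 intrinsics, pixels), "R" (3x3) and "t" (3): a world point X has camera coordinates R X + t. Camera axes: x right, y down, z forward; pixel columns grow to the right and rows downward; lengths in m; the calibration is good to about 2 mm. A picture is of the moment at which its call begins. There is no depth.
- hand_in(): hands the job in, once; it reports no verdict.
Trained networks look in the newest picture that a camera, given by its name, has taken for a name from the list of things; names that differ only in an ending like _2 or _b are one class to them, and where a whole thing is asked for, a point or a joint stands for the part that bears it (a point fixed in the world has none). Each returns a list of dicts, best first, with "conf" (0 to 1); they miss things now and then, are a little off and sometimes report something else, mostly with a low value. They report only what shows in the picture. A call takes as long as a camera call. They do not tell look-alikes from the thing itself.
- spotter.regions_of(label, camera): "mask" (420x560 bool, what is visible of it) and "extent" ([left, top, right, bottom] in pixels, round what is visible of it).
- spotter.pinpoint(label, camera): "position" ([row, column] in pixels: a listed point, or the origin of a listed thing).
The state is a dict: "t": time; "qpos": joint angles; "qvel": joint speeds; "effort": joint torques, N m; "tcp_pos": TCP position; "tcp_rot": TCP orientation; "contact_force": force on the tool from outside, world axes, zero at the start; "torque": the same for the moment, N m; "grip_width": finger opening in m.
Only numpy, scipy, OpenCV 4.12 (cv2) and the standard library are available. Lean on these libraries where they do the work, as an engineer would, in place of code of your own. Each camera call takes 0.05 s, during which the arm holds its last target.

## Working session

There is one attempt and no reset: what is moved stays moved. The work goes in short steps, Python scripts to look and compute and a tool call to move; the robot and the scene stay as the last step left them, time stands still between calls to the robot, and variables do not carry over. Pictures are saved under pics/ and viewed, and the job is handed in when it is done.

Besides the shell and the picture viewer there is one more tool, called after "Emit:" as name(argument=value, ...), one argument or row to a line, values as JSON. send_rows: Moves the arm, as the interface text tells. Its arguments: {"type":"object","properties":{"motion":{"type":"array","items":{"type":"array","items":{"type":"number"}}}},"required":["motion"]}

```bash
mkdir -p pics; ls
python3 - <<'E'
from rig import robot, grab_frame
import cv2,numpy as np
s=robot.state()
for k in s: print(k,np.round(s[k],4))
print(robot.pinch_z)
for n in ["side","top","wrist"]:
    f=grab_frame(n); cv2.imwrite(f"pics/{n}0.png",f["color"][:,:,::-1])
    print(n,np.round(f["intrinsics"],1).tolist(),np.round(f["R"],3).tolist(),np.round(f["t"],3))
E
```

```text
pics
t 0.0
qpos [ 1.4812  0.5019 -0.4268  1.5515  0.2208  1.1383 -0.2103]
qvel [-0.0006 -0.0008  0.0013 -0.0004 -0.0007  0.0003 -0.0008]
effort [ 5.00000e-04 -5.66589e+01 -5.81540e+00 -2.79102e+01 -6.86000e-02
  3.09000e-02  2.00000e-04]
tcp_pos [ 0.2243 -0.6093  0.2257]
tcp_rot [ 9.845e-01  1.755e-01 -1.000e-04 -1.000e-03]
contact_force [-0.018  -0.5792 -0.3422]
torque [ 0.0166  0.0379 -0.0063]
grip_width 0.0917
0.0188
side [[533.9, 0.0, 284.6], [0.0, 533.9, 214.9], [0.0, 0.0, 1.0]] [[-0.99, -0.138, -0.004], [-0.066, 0.494, -0.867], [0.121, -0.858, -0.499]] [0.612 0.114 1.144]
top [[534.0, 0.0, 275.3], [0.0, 534.0, 211.6], [0.0, 0.0, 1.0]] [[-0.008, -1.0, -0.011], [-0.988, 0.01, -0.151], [0.151, 0.01, -0.988]] [0.029 0.613 1.405]
wrist [[351.4, 0.0, 283.6], [0.0, 351.4, 210.7], [0.0, 0.0, 1.0]] [[0.347, -0.938, -0.003], [-0.895, -0.332, 0.298], [-0.28, -0.101, -0.955]] [-0.649 -0.039  0.392]
```

View pics/top0.png

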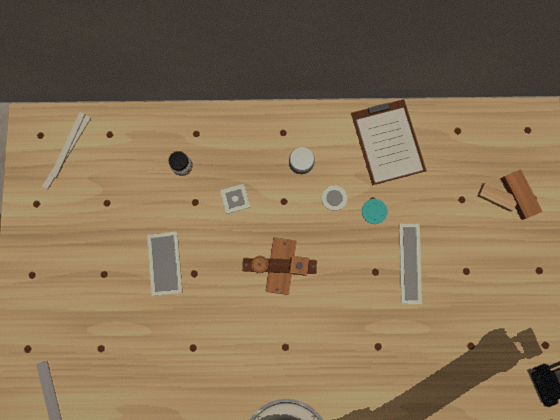

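View pics/side0.png

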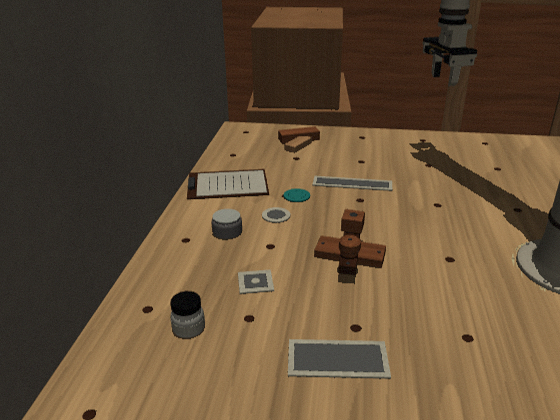

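View pics/wrist0.png

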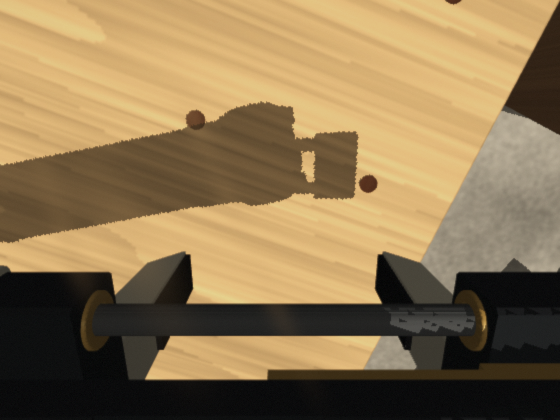

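```bash
cat > h.py <<'E'
import numpy as np, cv2
from rig import robot, grab_frame, spotter, hand_in
from scipy.spatial.transform import Rotation as Rn
def ray(f,uv,z):
    K,R,t=f["intrinsics"],np.array(f["R"]),np.array(f["t"])
    uv=np.atleast_2d(np.asarray(uv,float))
    d=(R.T@(np.linalg.inv(K)@np.c_[uv,np.ones(len(uv))].T)).T
    c=-R.T@t
    return c+d*((z-c[2])/d[:,2])[:,None]
def proj(f,X):
    X=np.atleast_2d(np.asarray(X,float))
    p=(f["intrinsics"]@(np.array(f["R"])@X.T+np.array(f["t"])[:,None])).T
    return p[:,:2]/p[:,2:]
def rectfit(f,mask,z):
    """world min-area rect of mask at plane z -> centre, (long,short), yaw of long axis deg"""
    c,_=cv2.findContours(mask.astype(np.uint8),cv2.RETR_EXTERNAL,cv2.CHAIN_APPROX_NONE)
    c=max(c,key=cv2.contourArea)[:,0,:]
    w=ray(f,c,z)[:,:2]
    (cx,cy),(a,b),an=cv2.minAreaRect((w*1000).astype(np.float32))
    if a<b: a,b,an=b,a,an+90
    an=(an+90)%180-90
    return np.round([cx,cy],1),np.round([a,b],1),round(an,1)
def tool():
    s=robot.state(); R=Rn.from_quat(s["tcp_rot"]).as_matrix()
    yaw=np.degrees(np.arctan2(R[1,1],R[0,1]))
    return s,np.array(s["tcp_pos"])*1000,R,yaw
def plan(x,y,z,jyaw=None):
    """mm goal; jyaw = world heading wanted for jaw axis (tool y), mod 180. prints tool shifts and turn"""
    s,p,R,yaw=tool()
    d=R.T@(np.array([x,y,z])-p)
    turn=0
    if jyaw is not None:
        # positive turn about tool z (down) = negative world yaw
        dy=(jyaw-yaw+90)%180-90
        turn=-dy
    print("t %.2f tcp %s jawyaw %.1f tilt %.2f grip %.1f | shift %s turn %.1f | q7 %.2f F %s"%(s["t"],np.round(p,1),yaw,np.degrees(np.arccos(-R[2,2])),s["grip_width"]*1000,np.round(d,1),turn,s["qpos"][6],np.round(s["contact_force"],1)))
    return d,turn
def save(f,name,crop=None,k=1):
    im=f["color"][:,:,::-1]
    if crop: im=im[crop[1]:crop[3],crop[0]:crop[2]]
    cv2.imwrite("pics/"+name,cv2.resize(np.ascontiguousarray(im),None,fx=k,fy=k,interpolation=cv2.INTER_CUBIC))
E
python3 - <<'E'
from h import *
f=grab_frame("top")
save(f,"top1.png",(140,140,430,310),2.7)
Z=dict(foot_mid=.02,batten_mid=.042,knob_mid=.076,block_mid=.076,foot_panel_top=.004,batten_panel_top=.004,knob_panel_top=.004,block_panel_top=.004,glue_mid=.032,tin_mid=.022)
for n,z in Z.items():
    zp=dict(foot_mid=.01,batten_mid=.031,knob_mid=.059,block_mid=.059).get(n,z)
    for r in spotter.pinpoint(n,"top")[:3]:
        u=r["position"][::-1]; print(n,"pt",np.round(u,1),round(r["conf"],2),np.round(ray(f,u,zp)[0]*1000,1))
    for r in spotter.regions_of(n,"top")[:3]:
        print("   reg",round(r["conf"],2),r["extent"],rectfit(f,r["mask"],z))
E
```

```text
reg 0.83 [266.2, 241.4, 297.2, 295.7] (array([423.2,  18.4]), array([60.9, 56.4]), 81.5)
   reg 0.48 [289.3, 147.9, 314.3, 174.0] (array([761.9, -52. ]), array([72.1, 67.5]), -0.6)
batten_mid pt [281.5 266.4] 0.8 [465.4   8.5  31. ]
   reg 0.73 [245.1, 259.4, 312.3, 271.0] (array([468.3,  16.9]), array([62.8, 36.1]), 86.6)
   reg 0.51 [264.8, 239.9, 296.3, 296.3] (array([423.2,  17.9]), array([63.2, 55.1]), 85.2)
knob_mid pt [261.7 262.4] 0.61 [475.1  61.   59. ]
knob_mid pt [235.4 201.5] 0.29 [640.  131.5  59. ]
   reg 0.47 [251.8, 254.1, 269.0, 270.4] (array([470. ,  66.2]), array([44.7, 41.9]), 89.5)
block_mid pt [299.7 265.3] 0.8 [466.5 -39.8  59. ]
   reg 0.81 [289.4, 257.1, 307.9, 278.2] (array([465. , -37.3]), array([44.8, 43.6]), 81.4)
foot_panel_top pt [298.5 158. ] 0.55 [773.2 -42.9   4. ]
foot_panel_top pt [261.6 263.3] 0.36 [475.8  63.3   4. ]
   reg 0.57 [151.4, 232.2, 182.4, 297.4] (array([479.5, 331.3]), array([175.2,  86.5]), 6.0)
batten_panel_top pt [413.8 263.9] 0.63 [ 470.5 -355.5    4. ]
   reg 0.69 [401.8, 222.9, 423.0, 303.2] (array([ 472.8, -346.1]), array([216
[... 244 characters left out ...]
 [363.8, 196.8, 389.5, 224.6] (array([ 621.5, -253. ]), array([73.8, 69.8]), -1.9)
   reg 0.58 [147.8, 232.2, 183.7, 298.4] (array([478.7, 333.9]), array([169.9,  86.9]), 5.9)
block_panel_top pt [236.7 198.4] 0.65 [658.4 132.6   4. ]
   reg 0.96 [222.9, 187.2, 252.8, 212.7] (array([657. , 136.8]), array([74. , 70.5]), 15.7)
glue_mid pt [181. 164.] 0.74 [752.4 286.1  32. ]
   reg 0.91 [167.8, 150.6, 190.3, 173.8] (array([756.4, 288.3]), array([71.2, 56.3]), 33.8)
   reg 0.48 [266.8, 239.0, 296.5, 296.2] (array([422.5,  18.5]), array([65.6, 56. ]), 80.9)
tin_mid pt [298.8 159.9] 0.81 [763.1 -43.   22. ]
   reg 0.69 [287.6, 145.4, 316.3, 174.2] (array([762.9, -50.6]), array([74.9, 70.2]), -0.7)
```

View pics/top1.png

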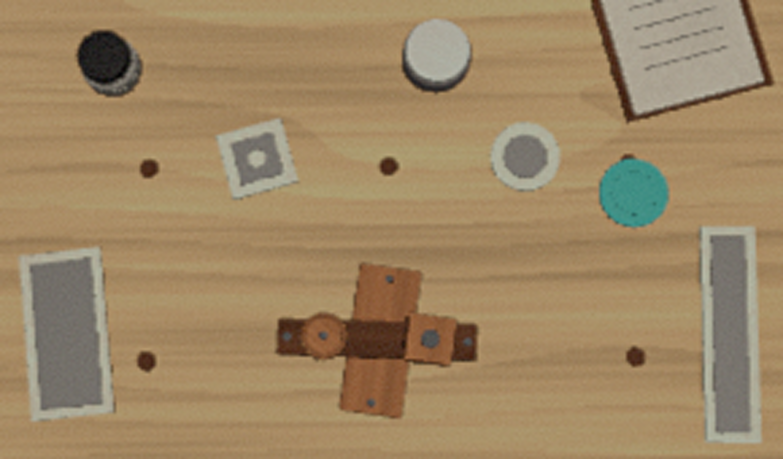

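The crop shows the knob at about (260,264) and the block at (300,266) in full-frame pixels. Both stand on the dark arm (281,266), which lies over the foot plate.

Possible confusions:
- **Knob:** the knob itself is at (260,264). The tin (302,160), the round white panel (334,198) and the turquoise disc (375,211) are other round things.
- **Knob panel:** I choose the white disc with the grey circle at (334,198), not the turquoise disc (375,211).
- **Block:** I choose the one at (300,266), not the wooden piece at (521,193).

Run:
```python
from h import *
f=grab_frame("top"); im=f["color"].astype(int)
save(f,"crop_choice.png",(235,175,400,300),4.5)
hsv=cv2.cvtColor(f["color"],cv2.COLOR_RGB2HSV)
sat=hsv[:,:,1]; 
m=(sat<60)&(hsv[:,:,2]>80)
for n,(u,v) in dict(foot=(164,264),batten=(410,264),knob=(334,198),block=(243,199)).items():
    roi=np.zeros_like(m); roi[v-45:v+45,u-22:u+22]=1
    mm=(m&roi).astype(np.uint8)
    lab=cv2.connectedComponents(mm)[1]; M=(lab==np.bincount(lab[lab>0]).argmax())
    print(n,"outer",rectfit(f,M,.004), "cent",np.round(ray(f,[np.argwhere(M).mean(0)[::-1]],.004)*1000,1))
w=grab_frame("wrist"); s,p,R,yaw=tool()
C=-w["R"].T@w["t"]; print("cam in tool mm",np.round(R.T@(C*1000-p),1)); print(np.round(w["R"]@R,3))
for n,(x,y,z,j) in dict(stack=(465,10,260,0)).items(): plan(x,y,z,j)
```

```text
foot outer (array([478.7, 333.2]), array([169.6,  84.1]), 6.0) cent [[477.7 333.1   4. ]]
batten outer (array([ 472.8, -344.9]), array([217.2,  57.3]), -1.0) cent [[ 471.4 -344.9    4. ]]
knob outer (array([ 658.3, -140.9]), array([71.4, 67.4]), -1.2) cent [[ 658.  -140.8    4. ]]
block outer (array([658.5, 138.3]), array([70.6, 69.9]), 15.0) cent [[658.2 138.1   4. ]]
cam in tool mm [ 8.060e+01  1.000e-01 -1.584e+02]
[[ 0.001  1.     0.001]
 [-0.955  0.001 -0.298]
 [-0.298 -0.001  0.955]]
t 1.30 tcp [ 224.6 -610.   226.7] jawyaw -69.8 tilt 0.00 grip 91.8 | shift [ 439.8 -498.7  -33.3] turn -69.8 | q7 -0.21 F [ 0.3  0.4 -0.2]
```

View pics/crop_choice.png

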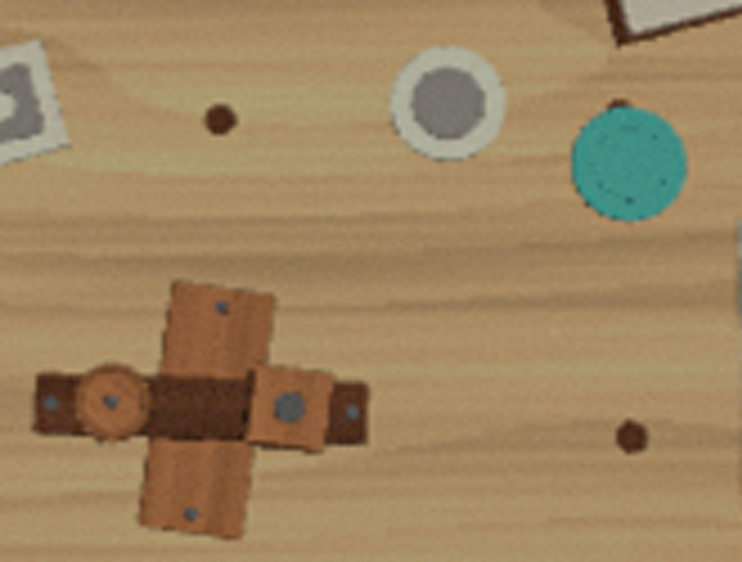

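The crop confirms the choices: the knob is round with a centre dot at crop (110,402), and the block is square with a hole at crop (290,407). The white/grey disc at crop (448,103) is the knob panel, and the turquoise disc is a decoy. I'll turn the tool first, then move over the stack.

Emit:
send_rows(
  motion=[
    [1,0,0,-4,-7.8],
    [1,0,0,-4,-7.8],
    [1,0,0,-4,-7.8],
    [1,0,0,-4,-7.8],
    [1,0,0,-4,-7.8],
    [1,0,0,-4,-7.8],
    [1,0,0,-4,-7.8],
    [1,0,0,-4,-7.8],
    [1,0,0,-2,-7.4],
    [1,0,0,0,0],
  ],
)

```text
t: 2.3
tcp_pos: [0.2243, -0.6099, 0.262]
tcp_rot: [0.69, 0.724, -0.0, -0.0]
contact_force: [-0.5, -0.6, -0.2]
grip_width: 0.0919
```

Emit:
send_rows(
  motion=[
    [1,15,6,0,0],
    [1,31,12,0,0],
    [1,31,12,0,0],
    [1,31,12,0,0],
    [1,31,12,0,0],
    [1,31,12,0,0],
    [1,31,12,0,0],
    [1,31,12,0,0],
    [1,31,12,0,0],
    [1,31,12,0,0],
    [1,31,12,0,0],
    [1,31,12,0,0],
    [1,31,12,0,0],
    [1,31,12,0,0],
    [1,31,12,0,0],
    [1,31,12,0,0],
    [1,31,12,0,0],
    [1,31,12,0,0],
    [1,31,12,0,0],
    [1,31,12,0,0],
  ],
)

```text
t: 4.3
tcp_pos: [0.4608, 0.0122, 0.2599]
tcp_rot: [0.724, 0.69, -0.002, 0.006]
contact_force: [0.2, 0.2, 0.6]
grip_width: 0.0919
```

Run:
```python
from h import *
plan(465,10,260,0)
f=grab_frame("wrist"); save(f,"w1.png")
```

```text
t 4.30 tcp [460.8  12.2 259.9] jawyaw -2.8 tilt 0.76 grip 91.9 | shift [-2.   4.3 -0. ] turn -2.8 | q7 -0.37 F [0.2 0.2 0.6]
```

View pics/w1.png

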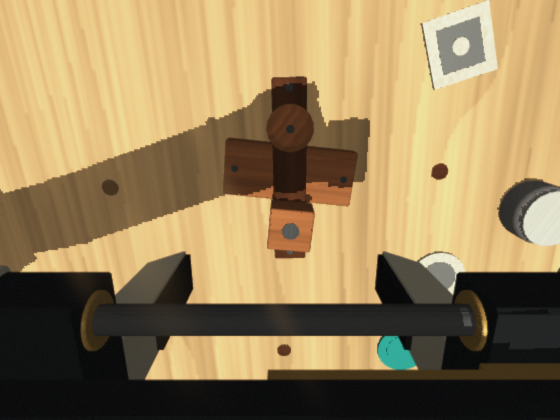

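The wrist view shows the knob top at about (290,129), the block's hole at about (290,231), and the batten running vertically between rows 77 and 257. I'll measure these against the top camera.

```bash
cat > stack.py <<'E'
from h import *
plan(465,10,260,0)
for cam in ["wrist","top"]:
    f=grab_frame(cam)
    print(cam)
    for n,zt,zm in [("knob_mid",.076,.059),("block_mid",.076,.059),("batten_mid",.042,.031),("foot_mid",.020,.010)]:
        for r in spotter.regions_of(n,cam)[:1]:
            print("  ",n,"reg",round(r["conf"],2),np.round(r["extent"]),rectfit(f,r["mask"],zt))
    if cam=="wrist":
        gray=cv2.cvtColor(f["color"],cv2.COLOR_RGB2GRAY)
        # dots
        for n,(u,v),z in [("knobdot",(290,129),.076),("hole",(290,231),.076),("bat_end",(290,88),.042),("foot_l",(235,168),.02),("foot_r",(344,180),.02)]:
            p=gray[v-12:v+13,u-12:u+13].astype(float); 
            m=p<np.percentile(p,12); 
            yy,xx=np.nonzero(m); print("  ",n,np.round(ray(f,[u-12+np.median(xx),v-12+np.median(yy)],z)[0]*1000,1))
        save(f,"w2.png",(200,60,400,270),2.8)
    else: save(f,"t2.png",(235,230,335,305),8)
E
python3 stack.py
```

```text
t 4.35 tcp [462.7  18.8 260.7] jawyaw -2.4 tilt 0.67 grip 91.7 | shift [-8.7  2.6  0.8] turn -2.4 | q7 -0.37 F [2.1 4.1 1.3]
wrist
   knob_mid reg 0.69 [264. 109. 310. 160.] (array([469.8,  66.5]), array([45.2, 43.3]), 87.6)
   block_mid reg 0.72 [264. 206. 313. 262.] (array([466.2, -32.9]), array([55.3, 46.5]), 81.9)
   batten_mid reg 0.92 [269.  85. 307. 266.] (array([467.7,  13. ]), array([59.5, 36.8]), 87.3)
   foot_mid reg 0.67 [221. 145. 353. 214.] (array([422.5,  18.8]), array([65.9, 58.8]), 81.6)
   knobdot [470.2  65.1  76. ]
   hole [468.4 -40.4  76. ]
   bat_end [481.5 104.2  42. ]
   foot_l [407.6  21.1  20. ]
   foot_r [529.7   3.   20. ]
top
   knob_mid reg 0.73 [401. 223. 423. 304.] (array([ 469. , -328.1]), array([206.3,  53.6]), -0.8)
   batten_mid reg 0.74 [148. 234. 179. 296.] (array([476.9, 325.2]), array([165.8,  84.7]), 6.1)
```

```bash
python3 stack.py
```

```text
t 4.85 tcp [460.3   9.9 259.8] jawyaw -2.6 tilt 0.74 grip 91.8 | shift [ 0.3  4.7 -0.1] turn -2.6 | q7 -0.36 F [ 0.1 -0.  -0.2]
wrist
   knob_mid reg 0.78 [266. 101. 313. 148.] (array([469.6,  66.6]), array([43.7, 43.3]), -2.6)
   block_mid reg 0.66 [263. 195. 314. 252.] (array([466.4, -33.4]), array([54.7, 45.8]), 81.8)
   batten_mid reg 0.7 [275.  75. 310. 257.] (array([467.9,  13.7]), array([62.3, 35.4]), 88.5)
   foot_mid reg 0.9 [221. 137. 358. 204.] (array([423.5,  18.1]), array([67.8, 59.8]), 81.8)
   knobdot [470.4  64.7  76. ]
   hole [466.  -38.6  76. ]
   bat_end [480.6  97.1  42. ]
   foot_l [407.7  17.3  20. ]
   foot_r [530.   -1.8  20. ]
top
   batten_mid reg 0.53 [246. 259. 316. 268.] (array([469.2, -80.1]), array([24.1,  8.1]), -1.1)
```

View pics/w2.png

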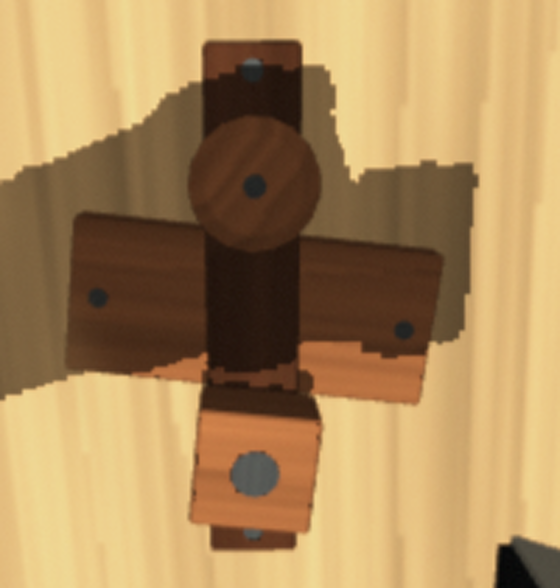

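View pics/t2.png

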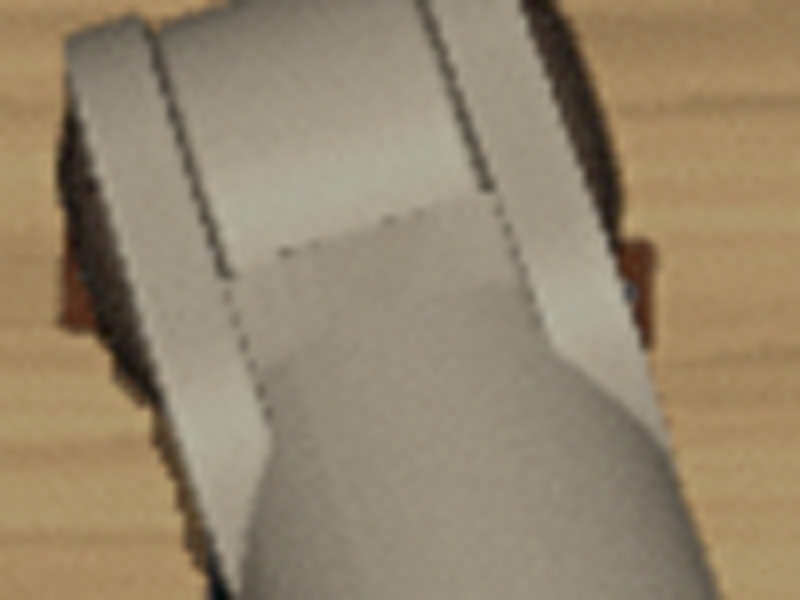

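Run:
```python
from h import *
plan(470,65.5,110,-2)
```

```text
t 5.35 tcp [460.5  11.1 259.8] jawyaw -2.5 tilt 0.71 grip 92.0 | shift [ 56.4   6.4 149.2] turn -0.5 | q7 -0.36 F [ 0.6  0.6 -0.3]
```

Emit:
send_rows(
  motion=[
    [1,3,0.4,8,0],
    [1,6,0.7,17,0],
    [1,8,0.9,20,0],
    [1,9,1,24,0],
    [1,9,1,24,0],
    [1,8,0.9,20,0],
    [1,6,0.7,17,0],
    [1,4,0.4,11,0],
    [1,2,0.2,5,0],
    [1,1,0.2,2,0],
    [1,0,0,0,0],
    [1,0,0,0,0],
  ],
)

```text
t: 6.55
tcp_pos: [0.4709, 0.0688, 0.1021]
tcp_rot: [0.722, 0.691, -0.002, 0.005]
contact_force: [-0.1, -0.4, -0.3]
grip_width: 0.0918
```

Run:
```python
from h import *
f=grab_frame("wrist"); save(f,"w3.png")
plan(470,65.5,44,-2)
```

```text
t 6.60 tcp [471.   68.7 102.2] jawyaw -2.5 tilt 0.67 grip 91.6 | shift [-2.6 -1.2 58.2] turn -0.5 | q7 -0.76 F [ 0.8 -0.4 -0.6]
```

View pics/w3.png

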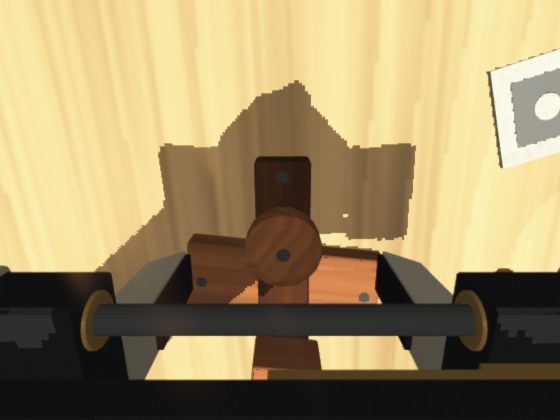

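The knob top sits at (283,252), centred between the fingers, which are symmetric about column 283. Descending.

Emit:
send_rows(
  motion=[
    [1,-0.5,-0.3,6,0],
    [1,-0.6,-0.3,10,0],
    [1,-0.5,-0.2,11,0],
    [1,-0.4,-0.2,10,0],
    [1,-0.3,-0.1,8,0],
    [1,-0.2,0,6,0],
    [1,0,0,4,0],
    [1,0,0,2,0],
    [1,0,0,1,0],
    [1,0,0,0,0],
  ],
)

```text
t: 7.6
tcp_pos: [0.4706, 0.0643, 0.0395]
tcp_rot: [0.723, 0.691, -0.002, 0.006]
contact_force: [-0.1, 0.5, -0.1]
grip_width: 0.0916
```

Run:
```python
from h import *
plan(470,65.5,44,-2)
f=grab_frame("wrist"); save(f,"w4.png")
f=grab_frame("side"); save(f,"s4.png",(280,170,440,300),4)
```

```text
t 7.60 tcp [470.6  64.3  39.5] jawyaw -2.6 tilt 0.73 grip 91.6 | shift [ 1.2 -0.7 -4.6] turn -0.6 | q7 -0.86 F [-0.1  0.5 -0.1]
```

View pics/s4.png

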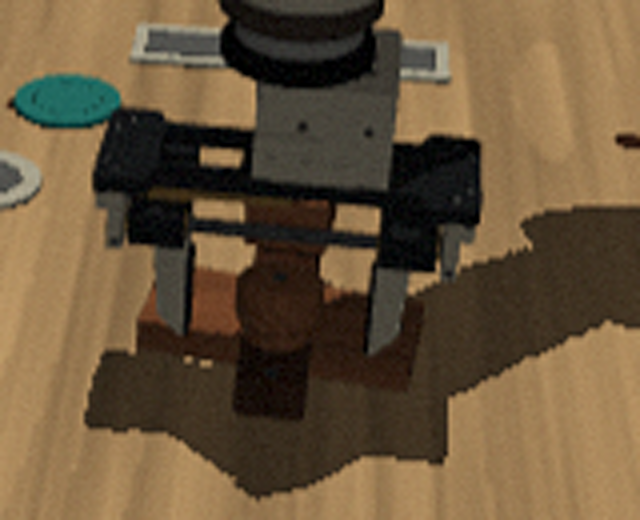

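Emit:
send_rows(
  motion=[
    [1,0.5,-0.5,-2,0],
    [1,0.2,-0.2,-2,0],
    [1,0,0,0,0],
    [0.7,0,0,0,0],
    [0.5,0,0,0,0],
    [0.4,0,0,0,0],
    [0.3,0,0,0,0],
    [0.3,0,0,0,0],
    [0.2,0,0,0,0],
    [0.2,0,0,0,0],
  ],
)

```text
t: 8.7
tcp_pos: [0.4709, 0.0649, 0.0449]
tcp_rot: [0.723, 0.69, -0.001, 0.007]
contact_force: [0.3, -0.4, 0.8]
grip_width: 0.0448
```

Run:
```python
from h import *
plan(470,65.5,140,-2)
f=grab_frame("wrist"); save(f,"w5.png")
```

```text
t 8.70 tcp [470.9  64.9  44.9] jawyaw -2.7 tilt 0.82 grip 44.8 | shift [ -0.5  -0.1 -95.1] turn -0.7 | q7 -0.86 F [ 0.3 -0.4  0.8]
```

View pics/w5.png

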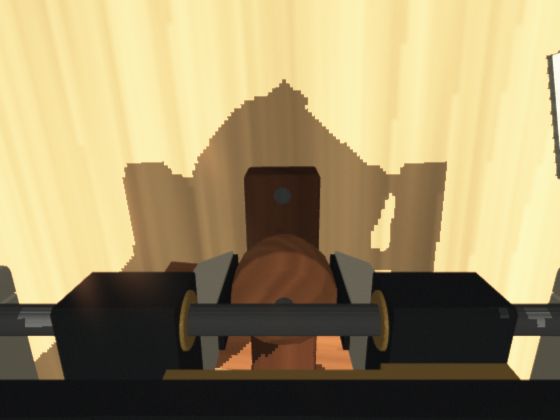

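Gripped: the opening is 44.8 mm and the knob sits between the pads. Lifting.

Emit:
send_rows(
  motion=[
    [0.2,0,0,-3,0],
    [0.2,0,0,-8,0],
    [0.2,0,0,-13,0],
    [0.2,0,0,-16,0],
    [0.2,0,0,-16,0],
    [0.2,0,0,-14,0],
    [0.2,0,0,-10,0],
    [0.2,0,0,-6,0],
    [0.2,0,0,-3,0],
    [0.2,0,0,0,0],
  ],
)

```text
t: 9.75
tcp_pos: [0.4699, 0.0666, 0.1426]
tcp_rot: [0.723, 0.691, -0.001, 0.008]
contact_force: [-0.3, -0.1, -0.9]
grip_width: 0.045
```

Run:
```python
from h import *
plan(658,-141,120,-2)
f=grab_frame("side"); save(f,"s6.png",(200,120,480,300),2.8)
```

```text
t 9.75 tcp [469.9  66.6 142.6] jawyaw -2.6 tilt 0.91 grip 45.0 | shift [-198.6  196.9   27.1] turn -0.6 | q7 -0.69 F [-0.3 -0.1 -0.9]
```

View pics/s6.png

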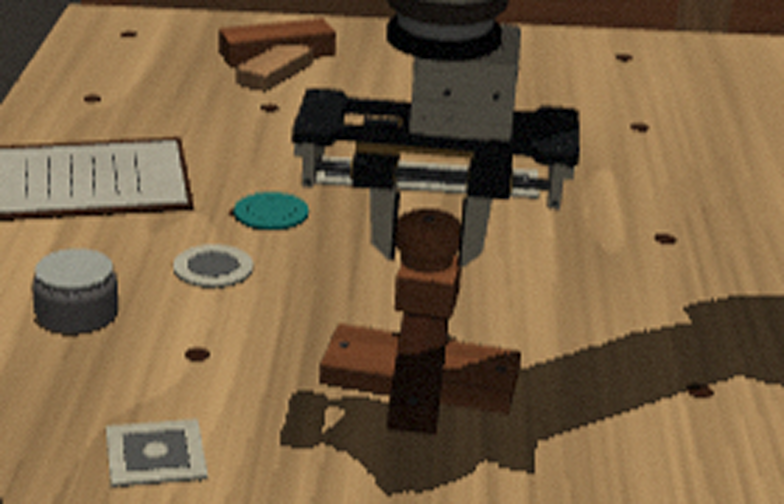

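The knob is lifted and upright at crop (428,238), and the rest of the stack is undisturbed. Moving to the knob panel.

Emit:
send_rows(
  motion=[
    [0.2,-4,4,0,0],
    [0.2,-8,8,0,0],
    [0.2,-12,12,0,0],
    [0.2,-16,16,1,0],
    [0.2,-18,18,2,0],
    [0.2,-20,20,3,0],
    [0.2,-20,20,3,0],
    [0.2,-20,20,3,0],
    [0.2,-18,18,3,0],
    [0.2,-16,16,3,0],
    [0.2,-14,14,3,0],
    [0.2,-11,11,2,0],
    [0.2,-8,8,1,0],
    [0.2,-5,5,0,0],
    [0.2,-3,2,0,0],
    [0.2,-1,1,0,0],
    [0.2,0,0,0,0],
  ],
)

```text
t: 11.5
tcp_pos: [0.6635, -0.1669, 0.1092]
tcp_rot: [0.728, 0.686, -0.007, 0.004]
contact_force: [-0.1, 0.1, -0.5]
grip_width: 0.0452
```

Run:
```python
from h import *
plan(658,-141,30,-2)
f=grab_frame("wrist"); save(f,"w7.png")
plan(658,-141,30,-2)
```

```text
t 11.50 tcp [ 663.5 -166.9  109.2] jawyaw -3.4 tilt 0.96 grip 45.2 | shift [26.8 -6.7 78.8] turn -1.4 | q7 -0.31 F [-0.1  0.1 -0.5]
t 11.55 tcp [ 663.4 -166.6  109.3] jawyaw -3.3 tilt 0.96 grip 45.0 | shift [26.6 -6.6 78.9] turn -1.3 | q7 -0.31 F [-0.5  0.4 -0.3]
```

View pics/w7.png

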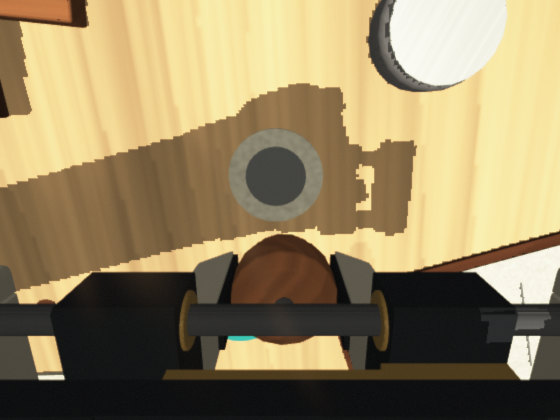

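The wrist view shows the knob panel at (276,175) with its dark silhouette, and the turquoise disc just peeking out at (240,338). I'm about 26 mm off in y, so I'll measure the silhouette here.

Run:
```python
from h import *
f=grab_frame("wrist"); hsv=cv2.cvtColor(f["color"],cv2.COLOR_RGB2HSV)
print(hsv[175,276],hsv[135,250],hsv[100,290])
m=((hsv[:,:,1]<70)).astype(np.uint8); m[:110]=0; m[235:]=0; m[:,:215]=0; m[:,335:]=0
m=cv2.morphologyEx(m,cv2.MORPH_OPEN,np.ones((5,5)))
print(rectfit(f,m,.004))
c=max(cv2.findContours(m,0,1)[0],key=cv2.contourArea)[:,0,:]
(x,y),r=cv2.minEnclosingCircle((ray(f,c,.004)[:,:2]*1000).astype(np.float32)); print(x,y,r)
plan(658,-141,30,-2)
```

```text
[36 18 70] [ 19 100 128] [ 17 121 143]
(array([ 658., -142.]), array([71.1, 70.6]), -3.2)
657.8439331054688 -142.21133422851562 35.89562225341797
t 11.60 tcp [ 663.4 -166.5  109.4] jawyaw -3.3 tilt 0.96 grip 44.9 | shift [26.4 -6.6 79. ] turn -1.3 | q7 -0.31 F [-0.4  0.1  0.1]
```

Emit:
send_rows(
  motion=[
    [0.2,2,-0.5,3,0],
    [0.2,3,-0.8,7,0],
    [0.2,4,-1,10,0],
    [0.2,4,-1,11,0],
    [0.2,4,-1,11,0],
    [0.2,3,-0.9,10,0],
    [0.2,2,-0.6,8,0],
    [0.2,1,-0.4,5,0],
    [0.2,1,-0.2,3,0],
    [0.2,0.5,0,2,0],
    [0.2,0,0,0,0],
    [0.2,0,0,0,0],
  ],
)

```text
t: 12.8
tcp_pos: [0.6565, -0.138, 0.0323]
tcp_rot: [0.726, 0.688, -0.007, 0.004]
contact_force: [-0.0, -0.3, -0.6]
grip_width: 0.045
```

Run:
```python
from h import *
plan(658,-142,7.5,-2)
```

```text
t 12.80 tcp [ 656.5 -138.    32.3] jawyaw -3.1 tilt 0.95 grip 45.0 | shift [-3.5  1.8 24.8] turn -1.1 | q7 -0.40 F [-0.  -0.3 -0.6]
```

Emit:
send_rows(
  motion=[
    [0.2,-1.2,0.6,3,0],
    [0.2,-1.2,0.6,4,0],
    [0.2,-0.8,0.4,4,0],
    [0.2,-0.2,0.1,4,0],
    [0.2,0,0,3,0],
    [0.2,0,0,1.5,0],
    [0.2,0,0,0.5,0],
    [0.2,0,0,0,0],
  ],
)

```text
t: 13.6
tcp_pos: [0.6587, -0.1431, 0.0113]
tcp_rot: [0.726, 0.687, -0.007, 0.004]
contact_force: [0.9, 0.7, -0.8]
grip_width: 0.0452
```

Run:
```python
from h import *
plan(658,-142,7.5,-2)
f=grab_frame("side"); save(f,"s8.png",(200,120,400,300),3)
```

```text
t 13.60 tcp [ 658.7 -143.1   11.3] jawyaw -3.2 tilt 0.96 grip 45.2 | shift [ 1.1 -0.7  3.7] turn -1.2 | q7 -0.40 F [ 0.9  0.7 -0.8]
```

View pics/s8.png

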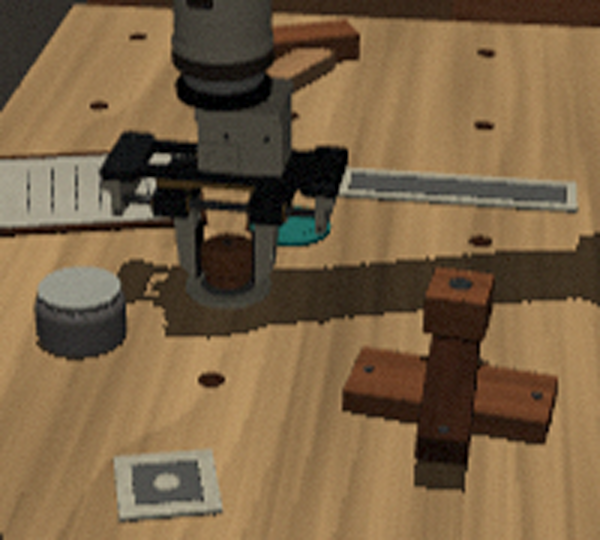

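Now I'll ease it down until it touches.

Emit:
send_rows(
  motion=[
    [0.2,0.5,-0.3,1,0],
    [0.2,0.4,-0.3,1,0],
    [0.2,0,0,1,0],
    [0.2,0,0,0.5,0],
    [0.2,0,0,0,0],
  ],
)

```text
t: 14.15
tcp_pos: [0.6585, -0.142, 0.0081]
tcp_rot: [0.726, 0.687, -0.007, 0.005]
contact_force: [0.2, -0.2, -0.8]
grip_width: 0.0449
```

Run:
```python
from h import *
plan(658,-142,7.5,-2)
```

```text
t 14.15 tcp [ 658.5 -142.     8.1] jawyaw -3.2 tilt 0.96 grip 44.9 | shift [-0.  -0.5  0.6] turn -1.2 | q7 -0.41 F [ 0.2 -0.2 -0.8]
```

Emit:
send_rows(
  motion=[
    [0.2,0,0,0.8,0],
    [0.2,0,0,0.8,0],
    [0.2,0,0,0.4,0],
  ],
)

```text
t: 14.45
tcp_pos: [0.6586, -0.1421, 0.0072]
tcp_rot: [0.726, 0.687, -0.007, 0.005]
contact_force: [-2.3, 0.3, 2.9]
grip_width: 0.0452
```

Run:
```python
from h import *
plan(658,-142,7.5,-2)
```

```text
t 14.45 tcp [ 658.6 -142.1    7.2] jawyaw -3.2 tilt 0.99 grip 45.2 | shift [ 0.  -0.6 -0.3] turn -1.2 | q7 -0.41 F [-2.3  0.3  2.9]
```

The force shows contact (Fz about +3 N). Releasing and backing off straight up.

Emit:
send_rows(
  motion=[
    [0.5,0,0,0,0],
    [0.55,0,0,0,0],
    [0.7,0,0,0,0],
    [0.9,0,0,0,0],
    [1,0,0,0,0],
    [1,0,0,-4,0],
    [1,0,0,-8,0],
    [1,0,0,-14,0],
    [1,0,0,-18,0],
    [1,0,0,-20,0],
    [1,0,0,-20,0],
    [1,0,0,-16,0],
    [1,0,0,-10,0],
    [1,0,0,-5,0],
    [1,0,0,0,0],
  ],
)

```text
t: 15.95
tcp_pos: [0.6611, -0.1395, 0.1359]
tcp_rot: [0.726, 0.687, -0.005, 0.008]
contact_force: [-0.0, -0.3, 0.1]
grip_width: 0.092
```

Run:
```python
from h import *
plan(466,-38,140,-8.3)
f=grab_frame("wrist"); save(f,"w9.png")
r=spotter.regions_of("knob_mid","wrist")
for q in r[:2]: print(round(q["conf"],2),q["extent"],rectfit(f,q["mask"],.038))
f=grab_frame("side"); save(f,"s9.png",(200,120,480,300),2.8)
plan(466,-38,140,-8.3)
```

```text
t 15.95 tcp [ 661.1 -139.5  135.9] jawyaw -3.1 tilt 1.05 grip 92.0 | shift [  90.6 -200.3   -6.6] turn 5.2 | q7 -0.33 F [-0.  -0.3  0.1]
0.93 [249.9, 176.0, 307.1, 236.9] (array([ 658.2, -138.4]), array([47.2, 43.7]), 86.9)
t 16.10 tcp [ 660.  -139.6  133.9] jawyaw -3.1 tilt 1.00 grip 91.7 | shift [  90.7 -199.3   -7.9] turn 5.2 | q7 -0.33 F [-0.  -0.3 -0.4]
```

View pics/w9.png

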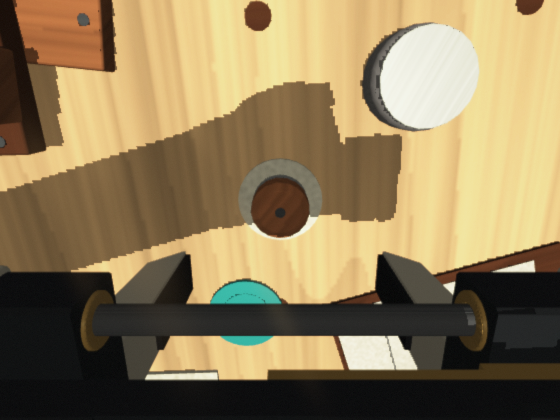

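The knob stands upright on the white disc, with its dot at (280,213). I'll check its offset and plan the next move.

Run:
```python
from h import *
f=grab_frame("wrist")
g=cv2.cvtColor(f["color"],cv2.COLOR_RGB2GRAY)
print("dot",np.round(ray(f,[280,213],.038)*1000,1))
print("proj panel", np.round(proj(f,[[.658,-.1418,.004],[.658,-.1418,.038]]),1))
f=grab_frame("top"); save(f,"t9.png",(215,175,395,300),4.4)
plan(466,-38,140,-8.3)
```

```text
dot [[ 657.  -141.5   38. ]]
proj panel [[281.5 200.5]
 [281.3 213.4]]
t 16.20 tcp [ 659.9 -139.5  133.6] jawyaw -3.1 tilt 0.98 grip 91.8 | shift [  90.7 -199.1   -8.2] turn 5.2 | q7 -0.33 F [-0.1  0.8 -0.4]
```

View pics/t9.png

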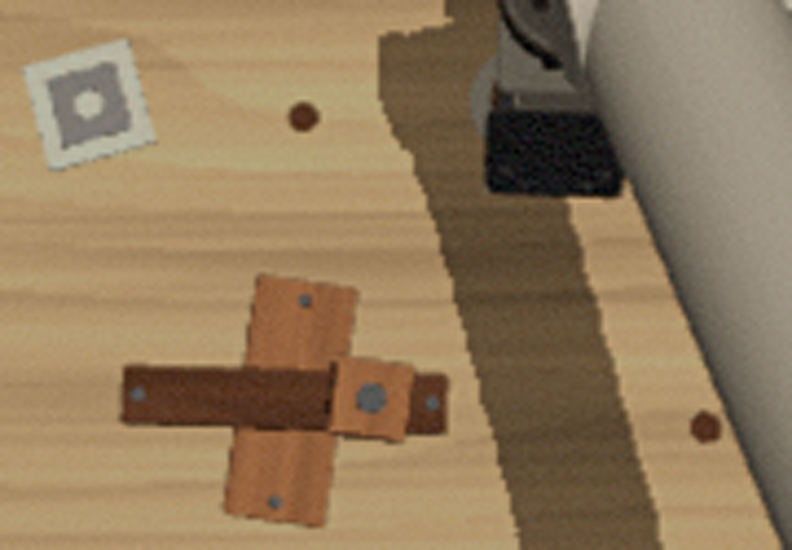

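Knob placement is within about 1 mm: the dot is at (657.0,-141.5) and the panel centre at (658,-141.8). Next, the block.

Emit:
send_rows(
  motion=[
    [1,2,-4,0,1.0],
    [1,4,-9,0,1.4],
    [1,6,-13,0,1.4],
    [1,8,-17,0,1],
    [1,8,-19,0,0.4],
    [1,9,-20,0,0],
    [1,9,-20,0,0],
    [1,8,-19,0,0],
    [1,8,-18,0,0],
    [1,7,-16,0,0],
    [1,5,-12,0,0],
    [1,4,-9,0,0],
    [1,2,-6,0,0],
    [1,1,-3,0,0],
    [1,0,-1,0,0],
    [1,0,0,0,0],
  ],
)

```text
t: 17.8
tcp_pos: [0.4722, -0.0272, 0.1251]
tcp_rot: [0.761, 0.648, -0.009, 0.001]
contact_force: [-0.5, 0.5, 0.4]
grip_width: 0.0919
```

Run:
```python
from h import *
plan(466,-38,110,-8.3)
f=grab_frame("wrist"); save(f,"w10.png")
r=spotter.regions_of("block_mid","wrist")
for q in r[:2]: print(round(q["conf"],2),q["extent"],rectfit(f,q["mask"],.076))
plan(466,-38,110,-8.3)
```

```text
t 17.80 tcp [472.2 -27.2 125.1] jawyaw -9.2 tilt 1.08 grip 91.9 | shift [-11.5  -4.2  15.3] turn -0.9 | q7 -0.62 F [-0.5  0.5  0.4]
0.91 [241.6, 202.5, 311.3, 285.4] (array([467. , -33.5]), array([56.1, 46.3]), 81.3)
t 17.90 tcp [472.3 -27.2 125.1] jawyaw -9.2 tilt 1.07 grip 92.0 | shift [-11.4  -4.4  15.3] turn -0.9 | q7 -0.62 F [ 0.2 -0.2  0.1]
```

View pics/w10.png

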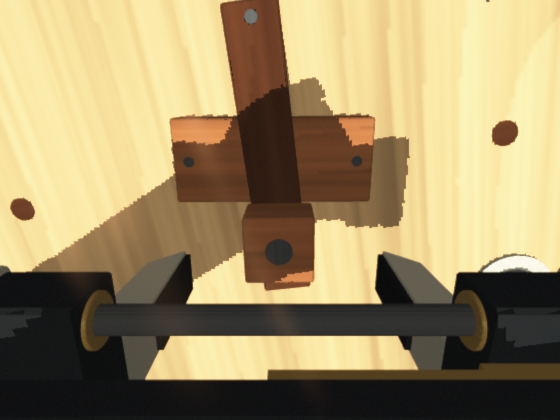

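The block's top is at about (279,251), with its edges nearly parallel to the jaws. The batten and foot are undisturbed.

Run:
```python
from h import *
f=grab_frame("wrist")
print("hole",np.round(ray(f,[279,251.5],.076)*1000,1))
save(f,"w10b.png",(220,190,340,300),5)
plan(466.5,-38.5,90,-8.7)
```

```text
hole [[466.7 -38.7  76. ]]
t 17.95 tcp [472.3 -27.1 125. ] jawyaw -9.2 tilt 1.07 grip 91.6 | shift [-11.6  -3.6  35.3] turn -0.5 | q7 -0.62 F [ 0.5 -0.1  0.4]
```

View pics/w10b.png

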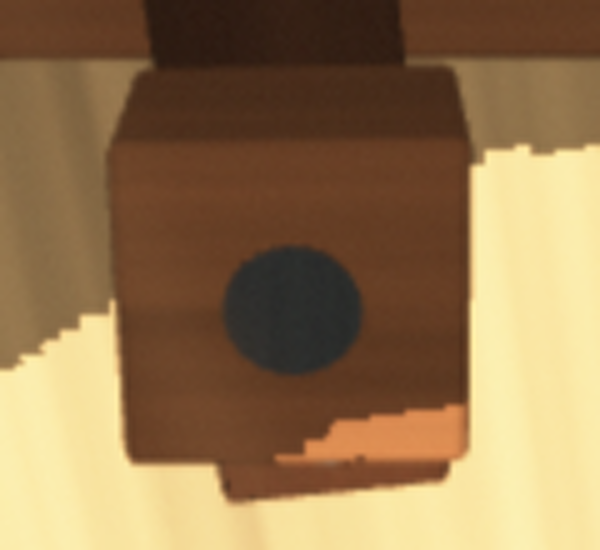

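The block edges are level with the image within about 0.5°, so no turn is needed. I'll centre first, then go down.

Emit:
send_rows(
  motion=[
    [1,-2,-0.6,0,0],
    [1,-2.5,-0.8,0,0],
    [1,-2.5,-0.8,2,0],
    [1,-2,-0.6,4,0],
    [1,-1,-0.4,6,0],
    [1,-0.5,-0.2,6,0],
    [1,0,0,5,0],
    [1,0,0,3,0],
    [1,0,0,1,0],
    [1,0,0,0,0],
  ],
)

```text
t: 18.95
tcp_pos: [0.4665, -0.0386, 0.0951]
tcp_rot: [0.762, 0.648, -0.009, 0.0]
contact_force: [-0.0, -0.7, 0.5]
grip_width: 0.0918
```

Run:
```python
from h import *
plan(466.5,-38.5,44.5,-8.7)
```

```text
t 18.95 tcp [466.5 -38.6  95.1] jawyaw -9.3 tilt 1.08 grip 91.8 | shift [ 0.9  0.6 50.5] turn -0.6 | q7 -0.64 F [-0.  -0.7  0.5]
```

Emit:
send_rows(
  motion=[
    [1,0.2,0.1,5,0],
    [1,0.2,0.2,8,0],
    [1,0.2,0.1,9,0],
    [1,0.2,0.1,9,0],
    [1,0,0,7,0],
    [1,0,0,5,0],
    [1,0,0,3,0],
    [1,0,0,1,0],
    [1,0,0,0,0],
  ],
)

```text
t: 19.85
tcp_pos: [0.4664, -0.0381, 0.0434]
tcp_rot: [0.762, 0.648, -0.01, -0.0]
contact_force: [0.9, -0.3, 0.3]
grip_width: 0.0921
```

Run:
```python
from h import *
plan(466.5,-38.5,44.5,-8.7)
f=grab_frame("wrist"); save(f,"w11.png")
```

```text
t 19.85 tcp [466.4 -38.1  43.4] jawyaw -9.2 tilt 1.09 grip 92.1 | shift [-0.4  0.2 -1. ] turn -0.5 | q7 -0.73 F [ 0.9 -0.3  0.3]
```

View pics/w11.png

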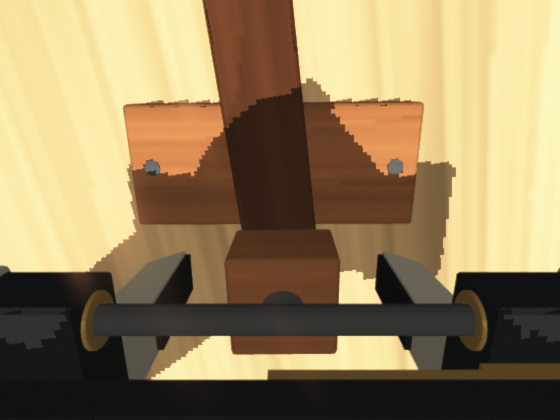

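The block is centred between the fingers: its edges are at columns 228 and 338, and the fingers at about 190 and 378. Closing and lifting.

Emit:
send_rows(
  motion=[
    [1,0,0,-1,0],
    [0.7,0,0,0,0],
    [0.5,0,0,0,0],
    [0.4,0,0,0,0],
    [0.3,0,0,0,0],
    [0.2,0,0,0,0],
    [0.2,0,0,0,0],
    [0.2,0,0,0,0],
  ],
)

```text
t: 20.7
tcp_pos: [0.4675, -0.0384, 0.0458]
tcp_rot: [0.762, 0.648, -0.009, 0.001]
contact_force: [0.2, -0.2, 1.0]
grip_width: 0.0459
```

Run:
```python
from h import *
plan(466.5,-38.5,44.5,-8.7)
```

```text
t 20.70 tcp [467.5 -38.4  45.8] jawyaw -9.3 tilt 1.02 grip 45.9 | shift [-0.2 -1.   1.3] turn -0.6 | q7 -0.72 F [ 0.2 -0.2  1. ]
```

Emit:
send_rows(
  motion=[
    [0.2,0,0,-3,0],
    [0.2,0,0,-8,0],
    [0.2,0,0,-13,0],
    [0.2,0,0,-15,0],
    [0.2,0,0,-15,0],
    [0.2,0,0,-13,0],
    [0.2,0,0,-9,0],
    [0.2,0,0,-5,0],
    [0.2,0,0,-3,0],
    [0.2,0,0,0,-2],
    [0.2,0,0,0,-3],
    [0.2,0,0,0,-4],
    [0.2,0,0,0,-4],
    [0.2,0,0,0,-4],
    [0.2,0,0,0,-3],
    [0.2,0,0,0,-2],
    [0.2,0,0,0,-1],
    [0.2,0,0,0,0],
  ],
)

```text
t: 22.5
tcp_pos: [0.4659, -0.0372, 0.1359]
tcp_rot: [0.611, 0.792, -0.01, -0.003]
contact_force: [1.0, -0.0, -0.7]
grip_width: 0.0463
```

Run:
```python
from h import *
plan(658.3,137.5,120,15)
f=grab_frame("side"); save(f,"s12.png",(200,120,480,300),2.8)
```

```text
t 22.50 tcp [465.9 -37.2 135.9] jawyaw 14.7 tilt 1.23 grip 46.3 | shift [120.1 230.8  10.3] turn -0.3 | q7 -0.22 F [ 1.  -0.  -0.7]
```

View pics/s12.png

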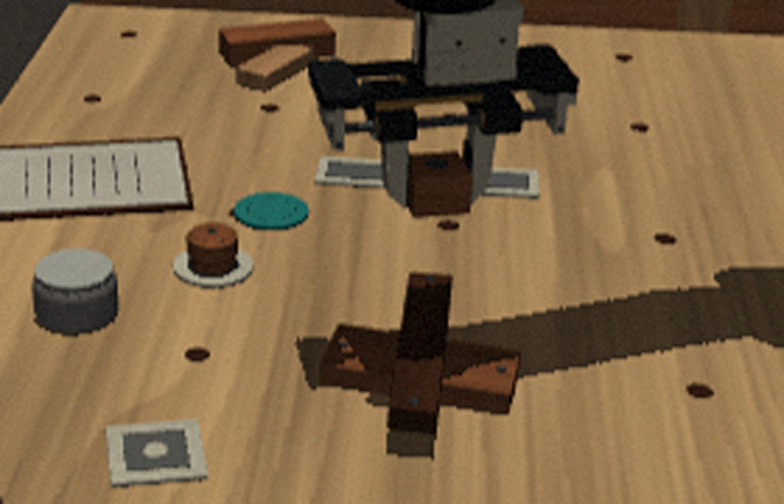

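The block is held and the knob stands upright on its panel. Moving to the block panel.

Emit:
send_rows(
  motion=[
    [0.2,2,4,0,0],
    [0.2,5,9,0,0],
    [0.2,7,13,0,0],
    [0.2,9,17,1,0],
    [0.2,10,20,1,0],
    [0.2,11,21,1,0],
    [0.2,11,21,1,0],
    [0.2,11,21,1,0],
    [0.2,10,20,1,0],
    [0.2,9,18,1,0],
    [0.2,8,15,1,0],
    [0.2,6,12,0,0],
    [0.2,4,8,0,0],
    [0.2,2,4,0,0],
    [0.2,1,2,0,0],
    [0.2,0,1,0,0],
    [0.2,0,0,0,0],
  ],
)

```text
t: 24.25
tcp_pos: [0.6499, 0.1325, 0.1192]
tcp_rot: [0.613, 0.79, -0.01, -0.004]
contact_force: [0.4, 0.9, -0.9]
grip_width: 0.0458
```

Run:
```python
from h import *
f=grab_frame("wrist"); save(f,"w13.png")
d,_=plan(658.3,137.5,120,15)
print(np.round(tool()[2][:,2],4))
```

```text
t 24.30 tcp [649.9 132.3 119.2] jawyaw 14.4 tilt 1.25 grip 45.9 | shift [ 2.9  9.5 -1. ] turn -0.6 | q7 -0.47 F [-0.9 -0.3 -0.7]
[-0.0182 -0.012  -0.9998]
```

View pics/w13.png

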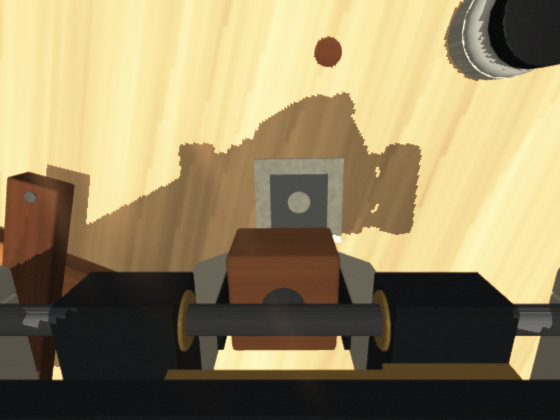

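The block panel's silhouette shows at (299,202), aligned with the jaws, and the held block covers its lower part. Measuring from the spot.

Run:
```python
from h import *
f=grab_frame("wrist")
hsv=cv2.cvtColor(f["color"],cv2.COLOR_RGB2HSV); g=cv2.cvtColor(f["color"],cv2.COLOR_RGB2GRAY)
p=g[190:215,286:312]; _,m=cv2.threshold(p,0,1,cv2.THRESH_OTSU)
yy,xx=np.nonzero(m); uv=[286+xx.mean(),190+yy.mean()]
print("spot",uv,np.round(ray(f,uv,.004)*1000,1))
m=((hsv[:,:,1]<70)).astype(np.uint8); m[:140]=0; m[228:]=0; m[:,:235]=0; m[:,360:]=0
m=cv2.morphologyEx(m,cv2.MORPH_OPEN,np.ones((5,5)))
print(rectfit(f,m,.004))
# top edge angle
top=[np.argmax(m[:,c]) for c in range(262,338)]
w=ray(f,np.c_[np.arange(262,338),top],.004); k=np.polyfit(w[:,0],w[:,1],1)[0]; print("top edge yaw",np.degrees(np.arctan(k)))
d,_=plan(658.3,137.5,35,15)
```

```text
spot [np.float64(298.57027027027027), np.float64(201.85405405405405)] [[658.4 136.9   4. ]]
(array([656.6, 143.5]), array([69.8, 57.5]), 15.3)
top edge yaw 15.71624997067554
t 24.35 tcp [649.8 132.2 119.2] jawyaw 14.4 tilt 1.25 grip 45.6 | shift [ 3.7 11.2 84. ] turn -0.6 | q7 -0.47 F [-0.1  1.  -0.6]
```

Emit:
send_rows(
  motion=[
    [0.2,0.5,1.5,3,-0.3],
    [0.2,0.7,2,7,-0.3],
    [0.2,0.7,2,10,-0.2],
    [0.2,0.5,1.6,12,0],
    [0.2,0.4,1.2,12,0],
    [0.2,0.3,0.8,10,0],
    [0.2,0,0.4,9,0],
    [0.2,0,0.2,7,0],
    [0.2,0,0,5,0],
    [0.2,0,0,3,0],
    [0.2,0,0,1,0],
    [0.2,0,0,0,0],
  ],
)

```text
t: 25.55
tcp_pos: [0.6564, 0.1352, 0.0313]
tcp_rot: [0.608, 0.794, -0.012, -0.004]
contact_force: [-0.2, -0.9, -0.2]
grip_width: 0.046
```

Run:
```python
from h import *
d,_=plan(658.4,137.2,8,15.3)
```

```text
t 25.55 tcp [656.4 135.2  31.3] jawyaw 15.2 tilt 1.41 grip 46.0 | shift [ 1.6  3.  23.3] turn -0.1 | q7 -0.51 F [-0.2 -0.9 -0.2]
```

Emit:
send_rows(
  motion=[
    [0.2,0.5,1,3,0],
    [0.2,0.5,1,4,0],
    [0.2,0.3,0.6,4,0],
    [0.2,0.1,0.2,4,0],
    [0.2,0,0,3,0],
    [0.2,0,0,1.5,0],
    [0.2,0,0,0.5,0],
    [0.2,0,0,0,0],
  ],
)

```text
t: 26.35
tcp_pos: [0.6594, 0.1373, 0.0106]
tcp_rot: [0.608, 0.794, -0.011, -0.003]
contact_force: [0.4, 0.3, -1.0]
grip_width: 0.0458
```

Run:
```python
from h import *
d,_=plan(658.4,137.2,8,15.3); print(np.round(tool()[2][:,2],4))
```

```text
t 26.35 tcp [659.4 137.3  10.6] jawyaw 15.1 tilt 1.31 grip 45.8 | shift [ 0.2 -0.9  2.6] turn -0.2 | q7 -0.52 F [ 0.4  0.3 -1. ]
[-0.0187 -0.0131 -0.9997]
```

Emit:
send_rows(
  motion=[
    [0.2,0.1,-0.5,1,0],
    [0.2,0.1,-0.4,1,0],
    [0.2,0,0,0.7,0],
    [0.2,0,0,0.4,0],
    [0.2,0,0,0.2,0],
  ],
)

```text
t: 26.85
tcp_pos: [0.6586, 0.1373, 0.0082]
tcp_rot: [0.608, 0.794, -0.011, -0.003]
contact_force: [-0.8, 0.0, 1.5]
grip_width: 0.0457
```

Run:
```python
from h import *
d,_=plan(658.4,137.2,8,15.3); print(np.round(tool()[2][:,2],4))
```

```text
t 26.85 tcp [658.6 137.3   8.2] jawyaw 15.1 tilt 1.27 grip 45.7 | shift [-0.1 -0.2  0.2] turn -0.2 | q7 -0.52 F [-0.8  0.   1.5]
[-0.0179 -0.0131 -0.9998]
```

Emit:
send_rows(
  motion=[
    [0.2,0,0,0.6,0],
    [0.2,0,0,0.4,0],
    [0.5,0,0,0,0],
    [0.6,0,0,0,0],
    [0.8,0,0,0,0],
    [1,0,0,0,0],
    [1,0,0,0,0],
    [1,0,0,-4,0],
    [1,0,0,-8,0],
    [1,0,0,-14,0],
    [1,0,0,-18,0],
    [1,0,0,-20,0],
    [1,0,0,-20,0],
    [1,0,0,-18,0],
    [1,0,0,-12,0],
    [1,0,0,-7,0],
    [1,0,0,-3,0],
    [1,0,0,0,0],
  ],
)

```text
t: 28.65
tcp_pos: [0.6629, 0.1402, 0.1468]
tcp_rot: [0.608, 0.794, -0.008, -0.001]
contact_force: [-0.2, 0.6, 0.6]
grip_width: 0.0916
```

Run:
```python
from h import *
plan(468,13.5,150,-2); print(np.round(tool()[2][:,2],4))
f=grab_frame("wrist"); save(f,"w14.png")
r=spotter.regions_of("block_mid","wrist")
for q in r[:2]: print(round(q["conf"],2),q["extent"],rectfit(f,q["mask"],.038))
print("proj", np.round(proj(f,[[.6584,.137,.004],[.6584,.137,.038]]),1))
```

```text
t 28.65 tcp [662.9 140.2 146.8] jawyaw 15.2 tilt 0.91 grip 91.6 | shift [ -71.3 -221.3    0.3] turn 17.2 | q7 -0.44 F [-0.2  0.6  0.6]
[-0.0108 -0.0117 -0.9999]
0.87 [249.5, 172.4, 306.5, 238.6] (array([657.6, 140.3]), array([51.7, 45.3]), -73.5)
proj [[280.3 197.5]
 [279.3 209. ]]
```

View pics/w14.png

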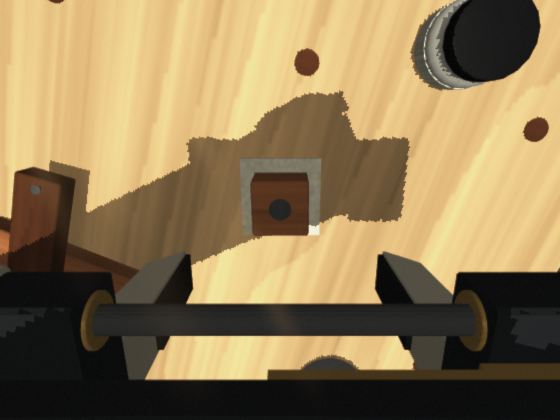

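The block's hole is at (280,210) against an expected (279.3,209), so it's about 1 mm off and square. Now the batten: turn in place, then move over it.

Emit:
send_rows(
  motion=[
    [1,0,0,0,2],
    [1,0,0,0,3.5],
    [1,0,0,0,4],
    [1,0,0,0,3.5],
    [1,0,0,0,2],
    [1,0,0,0,1],
    [1,-3,-5,0,0],
    [1,-7,-10,0,0],
    [1,-11,-16,0,0],
    [1,-14,-20,0,0],
    [1,-16,-22,0,0],
    [1,-17,-24,0,0],
    [1,-17,-24,0,0],
    [1,-14,-20,0,0],
    [1,-11,-16,0,0],
    [1,-8,-11,0,0],
    [1,-5,-7,0,0],
    [1,-2,-3,0,0],
    [1,-1,-1,0,0],
    [1,0,0,0,0],
  ],
)

```text
t: 30.75
tcp_pos: [0.4616, 0.0098, 0.1388]
tcp_rot: [0.712, 0.701, -0.018, -0.007]
contact_force: [-0.2, 0.4, -0.7]
grip_width: 0.0917
```

Run:
```python
from h import *
f=grab_frame("wrist"); save(f,"w15.png")
r=spotter.regions_of("batten_mid","wrist")
for q in r[:2]: print(round(q["conf"],2),q["extent"],rectfit(f,q["mask"],.042))
r=spotter.regions_of("foot_mid","wrist")
for q in r[:2]: print(round(q["conf"],2),q["extent"],rectfit(f,q["mask"],.020))
plan(468,13.5,100,-2); print(np.round(tool()[2][:,2],4))
```

```text
0.59 [274.5, 61.4, 331.9, 307.0] (array([467.7,  20.3]), array([186.9,  37.7]), 87.9)
0.73 [205.2, 148.5, 395.4, 247.6] (array([422.6,  19. ]), array([67.2, 57.6]), 82.5)
t 30.90 tcp [461.9  10.2 138.8] jawyaw -0.9 tilt 2.21 grip 91.5 | shift [ 4.   7.4 38.5] turn 1.1 | q7 -0.54 F [-0.4  0.1  0.3]
[-0.0353 -0.0155 -0.9993]
```

View pics/w15.png

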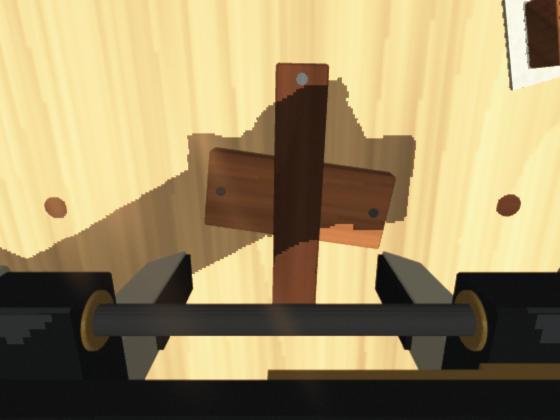

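The batten runs down columns 274–328. The tool tilt has crept up to 2.2°, which I want smaller before grasping a 200 mm part. I'll try a brisk out-and-back at this safe height to see whether it changes the tilt.

Emit:
send_rows(
  motion=[
    [1,0,30,-5,0],
    [1,0,35,-5,0],
    [1,0,30,-5,0],
    [1,0,0,0,0],
    [1,0,0,0,0],
  ],
)

```text
t: 31.4
tcp_pos: [0.5606, 0.0111, 0.1493]
tcp_rot: [0.711, 0.703, -0.018, -0.008]
contact_force: [0.2, 0.6, -0.4]
grip_width: 0.0918
```

Run:
```python
from h import *
plan(468,13.5,150,-2); print(np.round(tool()[2][:,2],4))
```

```text
t 31.40 tcp [560.6  11.1 149.3] jawyaw -0.7 tilt 2.30 grip 91.8 | shift [  1.2 -92.5   2.8] turn 1.3 | q7 -0.54 F [ 0.2  0.6 -0.4]
[-0.0373 -0.0147 -0.9992]
```

Emit:
send_rows(
  motion=[
    [1,0,-8,0,0],
    [1,0,-8,0,0],
    [1,0,-8,0,0],
    [1,0,-8,0,0],
    [1,0,-8,0,0],
  ],
)

```text
t: 31.9
tcp_pos: [0.514, 0.0122, 0.1501]
tcp_rot: [0.711, 0.703, -0.02, -0.009]
contact_force: [-0.7, -0.5, -0.7]
grip_width: 0.0916
```

Run:
```python
from h import *
plan(468,13.5,150,-2); print(np.round(tool()[2][:,2],4))
```

```text
t 31.90 tcp [514.   12.2 150.1] jawyaw -0.6 tilt 2.50 grip 91.6 | shift [  0.9 -45.9   2. ] turn 1.4 | q7 -0.54 F [-0.7 -0.5 -0.7]
[-0.0406 -0.016  -0.999 ]
```

Emit:
send_rows(
  motion=[
    [1,0,0,-20,0],
    [1,0,0,-20,0],
    [1,0,0,-20,0],
    [1,0,0,0,0],
    [1,0,0,0,0],
  ],
)

```text
t: 32.4
tcp_pos: [0.5106, 0.0118, 0.2112]
tcp_rot: [0.71, 0.703, -0.023, -0.008]
contact_force: [-0.3, 0.6, -0.5]
grip_width: 0.0919
```

Run:
```python
from h import *
plan(468,13.5,150,-2); print(np.round(tool()[2][:,2],4))
```

```text
t 32.40 tcp [510.6  11.8 211.2] jawyaw -0.6 tilt 2.77 grip 91.9 | shift [  2.6 -39.9  63. ] turn 1.4 | q7 -0.47 F [-0.3  0.6 -0.5]
[-0.0439 -0.0204 -0.9988]
```

Emit:
send_rows(
  motion=[
    [1,0,0,0,-5],
    [1,0,0,0,-5],
    [1,0,0,0,-5],
    [1,0,0,0,0],
    [1,0,0,0,0],
  ],
)

```text
t: 32.9
tcp_pos: [0.5068, 0.0107, 0.2071]
tcp_rot: [0.61, 0.792, -0.024, -0.013]
contact_force: [0.2, 0.1, 0.5]
grip_width: 0.0915
```

Run:
```python
from h import *
plan(468,13.5,150,-2); print(np.round(tool()[2][:,2],4))
```

```text
t 32.90 tcp [506.8  10.7 207.1] jawyaw 14.8 tilt 3.07 grip 91.5 | shift [ 13.1 -33.8  58.9] turn 16.8 | q7 -0.24 F [0.2 0.1 0.5]
[-0.049  -0.0218 -0.9986]
```

Emit:
send_rows(
  motion=[
    [1,0,0,0,5],
    [1,0,0,0,5],
    [1,0,0,0,5],
    [1,0,0,0,0],
    [1,0,0,0,0],
  ],
)

```text
t: 33.4
tcp_pos: [0.5051, 0.0103, 0.2049]
tcp_rot: [0.714, 0.7, -0.026, -0.011]
contact_force: [-0.4, -0.3, -0.1]
grip_width: 0.0919
```

Run:
```python
from h import *
plan(468,13.5,150,-2); print(np.round(tool()[2][:,2],4))
```

```text
t 33.40 tcp [505.1  10.3 204.9] jawyaw -1.2 tilt 3.24 grip 91.9 | shift [  3.7 -34.2  56.7] turn 0.8 | q7 -0.48 F [-0.4 -0.3 -0.1]
[-0.0523 -0.0217 -0.9984]
```

Run:
```python
from h import *
s=robot.state(); print(np.round(s["qpos"],3), np.round(s["effort"],1))
plan(468,13.5,150,-2)
f=grab_frame("side")
s=robot.state(); print(np.round(s["qpos"],3), np.round(s["effort"],1))
plan(468,13.5,150,-2);print(np.round(tool()[2][:,2],4))
```

```text
[ 0.719  0.446 -1.009  1.875  0.428  1.116 -0.483] [ -0.  -38.8 -10.6 -24.7  -0.1   0.3  -0.1]
t 33.40 tcp [505.1  10.3 204.9] jawyaw -1.2 tilt 3.24 grip 91.9 | shift [  3.7 -34.2  56.7] turn 0.8 | q7 -0.48 F [-0.4 -0.3 -0.1]
[ 0.719  0.446 -1.01   1.875  0.428  1.116 -0.483] [ -0.1 -38.8 -10.6 -24.8  -0.1   0.3  -0. ]
t 33.45 tcp [505.   10.4 204.9] jawyaw -1.2 tilt 3.25 grip 91.5 | shift [  3.6 -34.2  56.7] turn 0.8 | q7 -0.48 F [0.9 0.2 0.2]
[-0.0524 -0.0215 -0.9984]
```

Emit:
send_rows(
  motion=[
    [1,0,0,0,0],
    [1,0,0,0,0],
    [1,0,0,0,0],
    [1,0,0,0,0],
    [1,0,0,0,0],
  ],
)

```text
t: 33.95
tcp_pos: [0.505, 0.0105, 0.2046]
tcp_rot: [0.713, 0.701, -0.026, -0.011]
contact_force: [-0.6, -0.2, -0.2]
grip_width: 0.0917
```

Run:
```python
from h import *
plan(468,13.5,150,-2);print(np.round(tool()[2][:,2],4), np.round(robot.state()["qpos"],3))
```

```text
t 33.95 tcp [505.   10.5 204.6] jawyaw -1.0 tilt 3.25 grip 91.7 | shift [  3.6 -34.1  56.4] turn 1.0 | q7 -0.48 F [-0.6 -0.2 -0.2]
[-0.0527 -0.0209 -0.9984] [ 0.72   0.447 -1.011  1.875  0.428  1.116 -0.48 ]
```

Emit:
send_rows(
  motion=[
    [1,0,20,0,0],
    [1,0,40,0,0],
    [1,0,45,0,0],
    [1,0,30,0,0],
    [1,0,10,0,0],
  ],
)

```text
t: 34.45
tcp_pos: [0.6529, 0.0058, 0.1959]
tcp_rot: [0.713, 0.7, -0.028, -0.01]
contact_force: [-1.1, -0.6, -0.7]
grip_width: 0.0915
```

Run:
```python
from h import *
plan(468,13.5,150,-2);print(np.round(tool()[2][:,2],4), np.round(robot.state()["qpos"],3))
```

```text
t 34.45 tcp [652.9   5.8 195.9] jawyaw -1.1 tilt 3.43 grip 91.5 | shift [   5.5 -182.3   55.6] turn 0.9 | q7 -0.48 F [-1.1 -0.6 -0.7]
[-0.0543 -0.0252 -0.9982] [ 0.511  0.701 -0.888  1.507  0.563  1.265 -0.484]
```

Emit:
send_rows(
  motion=[
    [1,0,0,0,0],
    [1,0,0,0,0],
    [1,0,0,0,0],
    [1,0,0,0,0],
    [1,0,0,0,0],
  ],
)

```text
t: 34.95
tcp_pos: [0.6515, 0.0061, 0.195]
tcp_rot: [0.713, 0.7, -0.029, -0.011]
contact_force: [-0.1, 0.0, -0.2]
grip_width: 0.092
```

Run:
```python
from h import *
plan(468,13.5,150,-2);print(np.round(tool()[2][:,2],4), np.round(robot.state()["qpos"],3))
```

```text
t 34.95 tcp [651.5   6.1 195. ] jawyaw -1.1 tilt 3.54 grip 92.0 | shift [   5.3 -180.8   55.1] turn 0.9 | q7 -0.48 F [-0.1  0.  -0.2]
[-0.0566 -0.0247 -0.9981] [ 0.512  0.701 -0.888  1.509  0.563  1.265 -0.484]
```

Emit:
send_rows(
  motion=[
    [1,0,0,8,0],
    [1,0,0,20,0],
    [1,0,0,30,0],
    [1,0,0,20,0],
    [1,0,0,8,0],
  ],
)

```text
t: 35.45
tcp_pos: [0.647, 0.0032, 0.1082]
tcp_rot: [0.713, 0.7, -0.028, -0.009]
contact_force: [0.1, 0.4, 0.3]
grip_width: 0.0917
```

Run:
```python
from h import *
plan(468,13.5,150,-2);print(np.round(tool()[2][:,2],4), np.round(robot.state()["qpos"],3))
```

```text
t 35.45 tcp [647.    3.2 108.2] jawyaw -1.1 tilt 3.30 grip 91.7 | shift [   6.  -181.   -32.8] turn 0.9 | q7 -0.54 F [0.1 0.4 0.3]
[-0.0512 -0.0264 -0.9983] [ 0.493  0.78  -0.835  1.59   0.636  1.121 -0.536]
```

Emit:
send_rows(
  motion=[
    [1,0,0,-8,0],
    [1,0,0,-20,0],
    [1,0,0,-30,0],
    [1,0,0,-20,0],
    [1,0,0,-8,0],
  ],
)

```text
t: 35.95
tcp_pos: [0.6505, 0.006, 0.1988]
tcp_rot: [0.713, 0.701, -0.028, -0.01]
contact_force: [0.1, 0.5, 0.2]
grip_width: 0.0921
```

Run:
```python
from h import *
plan(468,13.5,150,-2);print(np.round(tool()[2][:,2],4), np.round(robot.state()["qpos"],3))
```

```text
t 35.95 tcp [650.5   6.  198.8] jawyaw -1.1 tilt 3.41 grip 92.1 | shift [   5.7 -179.8   58.3] turn 0.9 | q7 -0.48 F [0.1 0.5 0.2]
[-0.0538 -0.0254 -0.9982] [ 0.515  0.695 -0.892  1.511  0.56   1.267 -0.483]
```

Out-and-back moves don't undo the tilt; it builds up from tracking errors. Rows can't command tilt directly, but near full reach the arm should trade tilt for reach. So I'll go out along heading 25° (opposite to the tilt), high and clear of everything, in small steps.

Emit:
send_rows(
  motion=[
    [1,10,3,0,0],
    [1,22,6,-2,0],
    [1,32,8,-3,0],
    [1,38,10,-3,0],
    [1,40,11,-3,0],
    [1,40,11,-3,0],
    [1,38,11,-3,0],
    [1,30,10,-2,0],
    [1,22,8,0,0],
    [1,12,5,0,0],
    [1,5,3,0,0],
  ],
)

```text
t: 37.05
tcp_pos: [0.7436, 0.3096, 0.199]
tcp_rot: [0.713, 0.7, -0.031, -0.01]
contact_force: [-0.6, -0.8, -0.6]
grip_width: 0.0919
```

```bash
cat > st.py <<'E'
from h import *
plan(468,13.5,150,-2);print("zvec",np.round(tool()[2][:,2],4), np.round(robot.state()["qpos"],3))
E
python3 st.py
```

```text
t 37.05 tcp [743.6 309.6 199. ] jawyaw -1.1 tilt 3.71 grip 91.9 | shift [-299.5 -266.4   73.3] turn 0.9 | q7 -0.75 F [-0.6 -0.8 -0.6]
zvec [-0.0583 -0.0282 -0.9979] [-0.074  0.957 -0.817  0.983  0.628  1.486 -0.751]
```

Emit:
send_rows(
  motion=[
    [1,6,13,0,0],
    [1,9,19,0,0],
    [1,9,19,0,0],
    [1,9,19,0,0],
    [1,6,13,0,0],
  ],
)

```text
t: 37.55
tcp_pos: [0.8269, 0.3489, 0.19]
tcp_rot: [0.712, 0.701, -0.033, -0.01]
contact_force: [1.0, 0.6, -0.0]
grip_width: 0.092
```

```bash
python3 st.py
```

```text
t 37.55 tcp [826.9 348.9 190. ] jawyaw -1.0 tilt 3.97 grip 92.0 | shift [-339.4 -350.    72.6] turn 1.0 | q7 -0.61 F [ 1.   0.6 -0. ]
zvec [-0.0618 -0.0314 -0.9976] [-0.261  1.168 -0.76   0.489  0.679  1.673 -0.608]
```

Emit:
send_rows(
  motion=[
    [1,5,10,0,0],
    [1,5,10,0,0],
    [1,5,10,0,0],
    [1,5,10,0,0],
    [1,5,10,0,0],
  ],
)

```text
t: 38.05
tcp_pos: [0.8552, 0.3671, 0.1711]
tcp_rot: [0.711, 0.703, -0.029, -0.01]
contact_force: [0.1, -0.3, 0.4]
grip_width: 0.0917
```

```bash
python3 st.py
```

```text
t 38.05 tcp [855.2 367.1 171.1] jawyaw -0.7 tilt 3.54 grip 91.7 | shift [-357.  -381.1   52.2] turn 1.3 | q7 -0.48 F [ 0.1 -0.3  0.4]
zvec [-0.0554 -0.0273 -0.9981] [-0.397  1.283 -0.384  0.2    0.368  1.735 -0.484]
```

Run:
```python
from h import *
print(robot.state()["qpos"][3])
```

```text
0.19961705966712995
```

q4 sits on its lower bound here (0.1996) and the tilt has begun to unwind. I'll make a few very gentle steps only.

Emit:
send_rows(
  motion=[
    [1,2,5,-1,0],
    [1,2,5,-1,0],
    [1,2,5,-1,0],
    [1,2,5,-1,0],
  ],
)

```text
t: 38.45
tcp_pos: [0.8596, 0.3679, 0.1645]
tcp_rot: [0.711, 0.702, -0.026, -0.008]
contact_force: [0.9, 0.0, -0.2]
grip_width: 0.0918
```

```bash
python3 st.py
```

```text
t 38.45 tcp [859.6 367.9 164.5] jawyaw -0.7 tilt 3.13 grip 91.8 | shift [-358.4 -385.8   42.4] turn 1.3 | q7 -0.46 F [ 0.9  0.  -0.2]
zvec [-0.048  -0.0259 -0.9985] [-0.425  1.286 -0.094  0.2    0.093  1.711 -0.456]
```

Emit:
send_rows(
  motion=[
    [1,2,6,-3,0],
    [1,3,6,-3,0],
    [1,3,6,-3,0],
    [1,3,6,-3,0],
    [1,3,6,-3,0],
    [1,3,6,-3,0],
  ],
)

```text
t: 39.05
tcp_pos: [0.8675, 0.3693, 0.1683]
tcp_rot: [0.713, 0.701, -0.016, -0.004]
contact_force: [0.5, 0.1, 0.2]
grip_width: 0.092
```

```bash
python3 st.py
```

```text
t 39.05 tcp [867.5 369.3 168.3] jawyaw -1.1 tilt 1.88 grip 92.0 | shift [-362.5 -392.3   35.5] turn 0.9 | q7 -0.40 F [0.5 0.1 0.2]
zvec [-0.0284 -0.0163 -0.9995] [-0.473  1.297  0.448  0.199 -0.428  1.697 -0.405]
```

Emit:
send_rows(
  motion=[
    [1,3,6,-3,0],
    [1,3,6,-3,0],
    [1,3,6,-3,0],
    [1,3,6,-3,0],
    [1,3,6,-3,0],
    [1,3,6,-3,0],
  ],
)

```text
t: 39.65
tcp_pos: [0.8759, 0.3711, 0.1745]
tcp_rot: [0.716, 0.698, -0.004, 0.0]
contact_force: [0.2, 0.4, -1.3]
grip_width: 0.0915
```

```bash
python3 st.py; python3 -c "
from rig import robot; print(robot.state()['qpos'][3])"
```

```text
t 39.65 tcp [875.9 371.1 174.5] jawyaw -1.4 tilt 0.46 grip 91.5 | shift [-367.6 -398.6   28.8] turn 0.6 | q7 -0.37 F [ 0.2  0.4 -1.3]
zvec [-0.0054 -0.0059 -1.    ] [-0.499  1.317  0.85   0.199 -0.819  1.698 -0.374]
0.1991519548634636
```

Tilt is down to 0.46°. Returning over the batten.

Emit:
send_rows(
  motion=[
    [1,-10,-11,0,0],
    [1,-22,-24,0,0],
    [1,-32,-35,0,0],
    [1,-34,-36,0,0],
    [1,-34,-36,0,0],
    [1,-34,-36,0,0],
    [1,-34,-36,0,0],
    [1,-34,-36,0,0],
    [1,-32,-35,0,0],
    [1,-26,-29,0,0],
    [1,-19,-21,0,0],
    [1,-12,-13,0,0],
    [1,-6,-7,0,0],
    [1,-3,-3,0,0],
  ],
)

```text
t: 41.05
tcp_pos: [0.5013, 0.0461, 0.1661]
tcp_rot: [0.717, 0.697, -0.006, -0.005]
contact_force: [-0.5, 1.0, 0.7]
grip_width: 0.092
```

```bash
python3 st.py
```

```text
t 41.05 tcp [501.3  46.1 166.1] jawyaw -1.6 tilt 0.95 grip 92.0 | shift [-33.5 -32.1  16.7] turn 0.4 | q7 0.35 F [-0.5  1.   0.7]
zvec [-1.660e-02 -9.000e-04 -9.999e-01] [-1.013  0.518  1.118  1.995 -0.557  0.998  0.354]
```

Emit:
send_rows(
  motion=[
    [1,-5,-5,5,0],
    [1,-9,-8,10,0],
    [1,-9,-8,12,0],
    [1,-6,-6,12,0],
    [1,-3,-3,10,0],
    [1,-1,-1,8,0],
    [1,0,0,4,0],
  ],
)

```text
t: 41.75
tcp_pos: [0.4684, 0.0129, 0.1005]
tcp_rot: [0.715, 0.699, -0.007, -0.004]
contact_force: [0.3, 1.3, -0.7]
grip_width: 0.0914
```

```bash
python3 st.py
python3 - <<'E'
from h import *
f=grab_frame("wrist"); save(f,"w16.png")
r=spotter.regions_of("batten_mid","wrist")
for q in r[:2]: print(round(q["conf"],2),q["extent"],rectfit(f,q["mask"],.042))
plan(468,13.5,23,-2)
f=grab_frame("top"); save(f,"t16.png",(225,230,335,305),7)
E
```

```text
t 41.75 tcp [468.4  12.9 100.5] jawyaw -1.3 tilt 0.90 grip 91.4 | shift [  0.4  -1.1 -49.5] turn 0.7 | q7 0.50 F [ 0.3  1.3 -0.7]
zvec [-0.0152 -0.0037 -0.9999] [-0.909  0.553  1.031  2.122 -0.643  0.841  0.497]
0.55 [260.6, 65.8, 320.8, 355.6] (array([469.1,  35.2]), array([156.2,  36.3]), 87.9)
t 41.85 tcp [468.6  13.1 100.9] jawyaw -1.3 tilt 0.89 grip 92.0 | shift [ 0.7  0.5 77.9] turn 0.7 | q7 0.50 F [ 0.8 -0.1 -0.8]
```

View pics/w16.png

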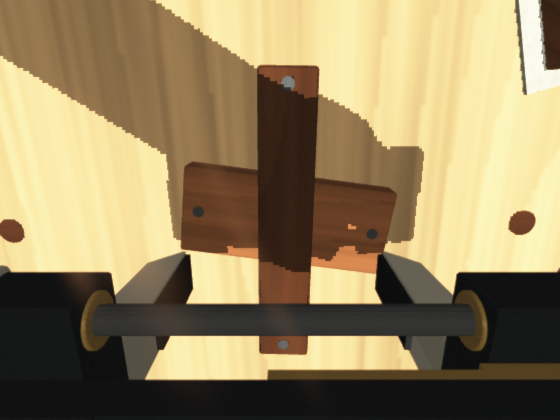

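Both batten screws are visible at (288,82) and (283,345), and the foot screws at (198,212) and (373,234). From these I get the centres and yaws.

Run:
```python
from h import *
f=grab_frame("wrist")
a,b=ray(f,[[288,82.5],[283.3,345]],.042)*1000; d=a-b
print("batten",np.round((a+b)/2,1),"yaw",np.degrees(np.arctan2(d[1],d[0])),np.linalg.norm(d))
a,b=ray(f,[[198.5,212],[373,234]],.020)*1000; d=b-a
print("foot",np.round((a+b)/2,1),"yaw",np.degrees(np.arctan2(d[1],d[0])),np.linalg.norm(d))
# corners of batten
c=ray(f,[[258.5,67],[318.5,67],[259,353],[307.5,353]],.042)[:,:2]*1000; print(np.round(c,1),np.round(c.mean(0),1))
plan(468,13.5,23,-2)
```

```text
batten [469.1  12.8  42. ] yaw 87.91589411362484 182.23499104371237
foot [469.5   9.4  20. ] yaw -8.53469849908113 127.17507995384275
[[455.6 112.7]
 [490.1 111.9]
 [447.5 -85.1]
 [483.6 -85.5]] [469.2  13.5]
t 41.95 tcp [469.4  13.1 101.7] jawyaw -1.3 tilt 0.81 grip 91.8 | shift [ 0.6 -0.3 78.7] turn 0.7 | q7 0.50 F [ 0.7 -0.3 -0.1]
```

View pics/t16.png

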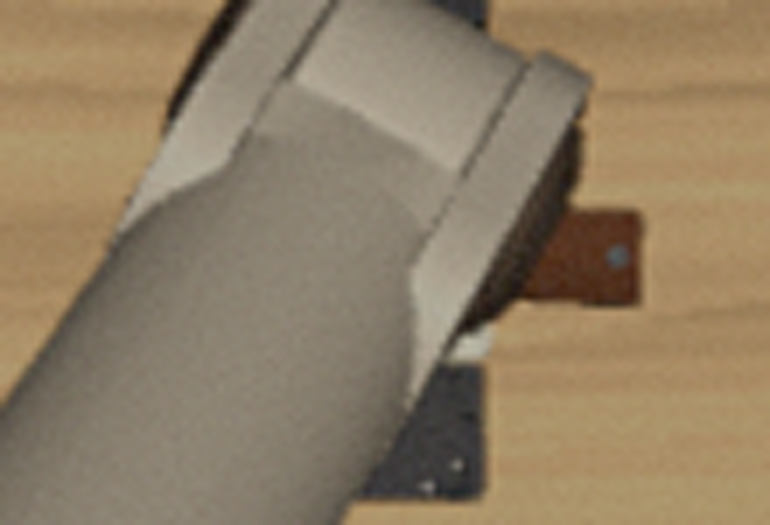

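Batten centre is (469.2,13.2) with yaw 87.9°. Descending to z = 25 so the tips stay above the foot plate (top at 20).

Emit:
send_rows(
  motion=[
    [1,0,-0.1,6,0.4],
    [1,0,-0.1,12,0.4],
    [1,0,0,14,0],
    [1,0,0,14,0],
    [1,0,0,11,0],
    [1,0,0,8,0],
    [1,0,0,5,0],
    [1,0,0,2.5,0],
    [1,0,0,1,0],
  ],
)

```text
t: 42.85
tcp_pos: [0.4704, 0.0142, 0.0233]
tcp_rot: [0.72, 0.694, -0.005, -0.003]
contact_force: [0.1, -0.2, 0.6]
grip_width: 0.0918
```

Run:
```python
from h import *
plan(469.2,13.2,24.5,-2.1); print(np.round(tool()[2][:,2],4))
f=grab_frame("side"); save(f,"s17.png",(280,170,440,300),4)
```

```text
t 42.85 tcp [470.4  14.2  23.3] jawyaw -2.1 tilt 0.61 grip 91.8 | shift [-1.  -1.2 -1.2] turn 0.0 | q7 0.61 F [ 0.1 -0.2  0.6]
[-0.0103 -0.0029 -0.9999]
```

View pics/s17.png

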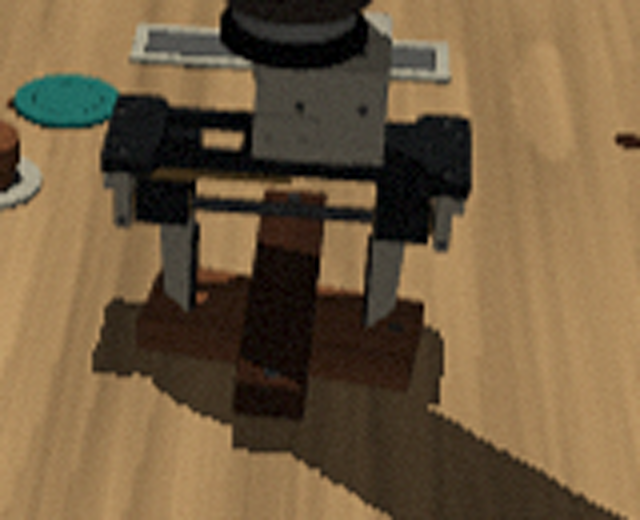

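The fingers straddle the batten just above the foot plate. Closing.

Emit:
send_rows(
  motion=[
    [1,-0.8,-1,-0.5,0],
    [0.8,0,0,0,0],
    [0.6,0,0,0,0],
    [0.4,0,0,0,0],
    [0.3,0,0,0,0],
    [0.2,0,0,0,0],
    [0.1,0,0,0,0],
    [0.1,0,0,0,0],
    [0.1,0,0,0,0],
  ],
)

```text
t: 43.8
tcp_pos: [0.4704, 0.0137, 0.0252]
tcp_rot: [0.72, 0.694, -0.003, -0.002]
contact_force: [-0.8, -0.2, 0.4]
grip_width: 0.0355
```

Run:
```python
from h import *
plan(469.2,13.2,24.5,-2.1); print(np.round(tool()[2][:,2],4))
```

```text
t 43.80 tcp [470.4  13.7  25.2] jawyaw -2.1 tilt 0.46 grip 35.5 | shift [-0.6 -1.1  0.7] turn 0.0 | q7 0.61 F [-0.8 -0.2  0.4]
[-0.0077 -0.0019 -1.    ]
```

Emit:
send_rows(
  motion=[
    [0.1,0,0,-2,0],
    [0.1,0,0,-5,0],
    [0.1,0,0,-8,0],
    [0.1,0,0,-12,0],
    [0.1,0,0,-15,0],
    [0.1,0,0,-15,0],
    [0.1,0,0,-15,0],
    [0.1,0,0,-12,0],
    [0.1,0,0,-8,0],
    [0.1,0,0,-4,0],
    [0.1,0,0,-2,0],
  ],
)

```text
t: 44.9
tcp_pos: [0.4708, 0.0136, 0.132]
tcp_rot: [0.72, 0.694, -0.003, -0.002]
contact_force: [-0.3, -0.2, -0.9]
grip_width: 0.0356
```

Run:
```python
from h import *
plan(471.8,-345.5,120,89); print(np.round(tool()[2][:,2],4), np.round(robot.state()["qpos"],2))
f=grab_frame("side"); save(f,"s18.png",(240,120,480,300),3)
```

```text
t 44.90 tcp [470.8  13.6 132. ] jawyaw -2.1 tilt 0.41 grip 35.6 | shift [-358.8   14.4   12.2] turn 88.9 | q7 0.44 F [-0.3 -0.2 -0.9]
[-7.1e-03 -7.0e-04 -1.0e+00] [-0.97  0.51  1.1   2.1  -0.59  0.89  0.44]
```

View pics/s18.png

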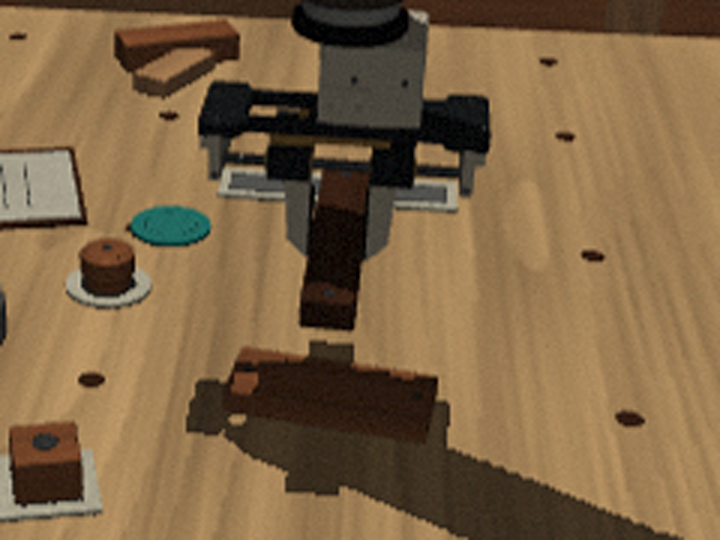

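The batten is held level, and the foot plate stays in place. Move first, then turn over the panel.

Emit:
send_rows(
  motion=[
    [0.1,-6,0,0,0],
    [0.1,-13,0.5,0,0],
    [0.1,-20,0.8,0,0],
    [0.1,-27,1,0,0],
    [0.1,-31,1.2,0,0],
    [0.1,-34,1.4,0,0],
    [0.1,-34,1.4,0,0],
    [0.1,-34,1.4,0,0],
    [0.1,-34,1.4,0,0],
    [0.1,-30,1.2,0,0],
    [0.1,-25,1,0,0],
    [0.1,-18,0.8,0,0],
    [0.1,-12,0.5,0,0],
    [0.1,-7,0,0,0],
    [0.1,-3,0,0,0],
    [0.1,-1,0,0,0],
  ],
)

```text
t: 46.55
tcp_pos: [0.4571, -0.3443, 0.1254]
tcp_rot: [0.724, 0.69, -0.011, -0.006]
contact_force: [0.5, 0.4, -1.0]
grip_width: 0.0355
```

Run:
```python
from h import *
plan(471.8,-345.5,120,89); print(np.round(tool()[2][:,2],4), np.round(robot.state()["qpos"],2))
```

```text
t 46.55 tcp [ 457.1 -344.3  125.4] jawyaw -2.7 tilt 1.38 grip 35.5 | shift [-0.5 14.9  5. ] turn 88.3 | q7 1.08 F [ 0.5  0.4 -1. ]
[-0.0233 -0.0062 -0.9997] [-0.11  0.66  0.97  1.86 -0.63  0.98  1.08]
```

Emit:
send_rows(
  motion=[
    [0.1,0,0,0,3],
    [0.1,0,0,0,6],
    [0.1,0,0,0,8],
    [0.1,0,0,0,8.5],
    [0.1,0,0,0,8.5],
    [0.1,0,0,0,8.5],
    [0.1,0,0,0,8.5],
    [0.1,0,0,0,8.5],
    [0.1,0,0,0,8],
    [0.1,0,0,0,7],
    [0.1,0,0,0,5],
    [0.1,0,0,0,3.5],
    [0.1,0,0,0,2],
    [0.1,0,0,0,1],
  ],
)

```text
t: 47.95
tcp_pos: [0.4615, -0.3278, 0.1216]
tcp_rot: [1.0, -0.003, -0.012, -0.004]
contact_force: [-0.1, -0.4, -1.3]
grip_width: 0.0356
```

Run:
```python
from h import *
plan(471.8,-345.5,120,89); print(np.round(tool()[2][:,2],4), np.round(robot.state()["qpos"],2))
f=grab_frame("wrist"); save(f,"w19.png")
f=grab_frame("top"); save(f,"t19.png",(330,170,500,330),4)
```

```text
t 47.95 tcp [ 461.5 -327.8  121.6] jawyaw -90.3 tilt 1.47 grip 35.6 | shift [10.4 17.6  1.3] turn 0.7 | q7 -0.24 F [-0.1 -0.4 -1.3]
[-0.0243  0.0081 -0.9997] [-0.28  0.89  1.28  1.87 -0.93  1.17 -0.24]
```

View pics/w19.png

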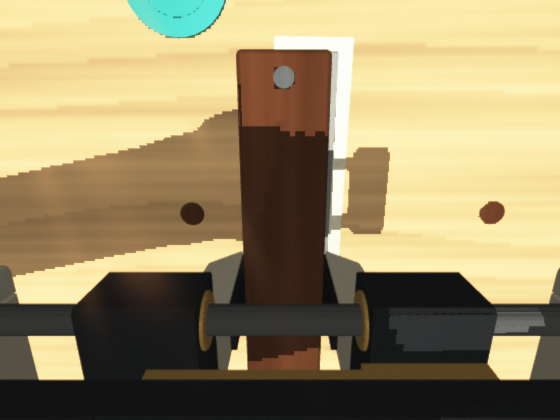

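View pics/t19.png

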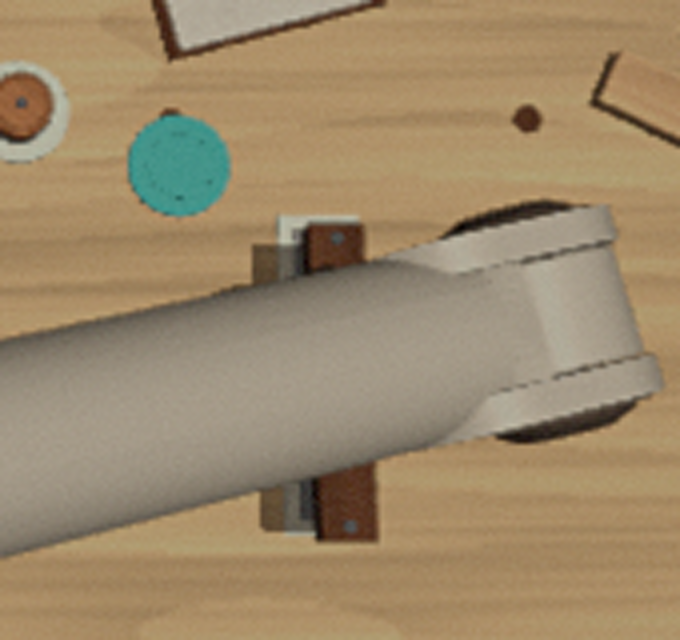

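The wrist view shows the panel's far end at rows ~38, columns 275–353, peeking out to the right of the held batten. Measuring its axis and end.

Run:
```python
from h import *
f=grab_frame("wrist")
save(f,"w19b.png",(240,20,390,270),2.4)
hsv=cv2.cvtColor(f["color"],cv2.COLOR_RGB2HSV)
# right edge scan: last low-sat, bright pixel per row in shadow-free rows
pts=[]
for r in list(range(45,140,3)):
    row=hsv[r]; c=[k for k in range(330,375) if row[k,1]<45 and row[k,2]>120]
    if c: pts.append((max(c)+.5,r))
pts=np.array(pts); w=ray(f,pts,.004)[:,:2]*1000
k,b=np.polyfit(w[:,0],w[:,1],1); print("right edge yaw",np.degrees(np.arctan(k)),"y at 472:",k*472+b, "resid",np.std(w[:,1]-k*w[:,0]-b))
print(np.round(ray(f,[[276,38.5],[353,38.5]],.004)*1000,1))
plan(471.8,-345.5,120,89)
```

```text
right edge yaw -0.8686983658656295 y at 472: -375.3133370011006 resid 0.2233932352186548
[[ 581.3 -322.3    4. ]
 [ 581.1 -376.6    4. ]]
t 48.10 tcp [ 461.4 -328.3  121.8] jawyaw -90.3 tilt 1.45 grip 35.8 | shift [10.5 17.1  1.4] turn 0.7 | q7 -0.23 F [ 0.6  0.1 -1.7]
```

View pics/w19b.png

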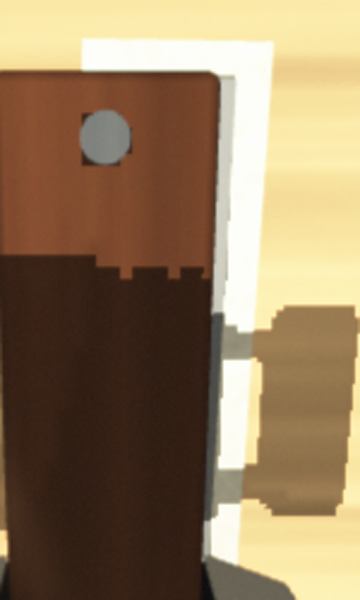

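Run:
```python
from h import *
f=grab_frame("wrist"); s,p,R,yaw=tool()
w=ray(f,[[283.6,77]],(p[2]+16.8)/1000)[0]*1000; print(np.round(w,1),"tool:",np.round(R.T@(w-p),1))
t=grab_frame("top")
for n in ["w"]:
    # batten screws seen in top crop (337,238),(350,527) /4 +(330,170)
    q=np.array([[337,238],[350,527]])/4+[330,170]
    a,b=ray(t,q,(p[2]+16.8)/1000)*1000; print(np.round(a,1),np.round(b,1),np.round((a+b)/2,1),np.degrees(np.arctan2(*(a-b)[1::-1])), "tcp",np.round(p,1))
    # panel visible corners in top crop: far-left(280,216), near-left (285,531)
    q=np.array([[279,215],[361,216],[286,532]])/4+[330,170]
    print(np.round(ray(t,q,.004)*1000,1))
```

```text
[ 550.9 -329.   138.8] tool: [ 89.1  -0.1 -18.9]
[ 550.  -327.4  138.8] [ 370.1 -326.9  138.8] [ 460.  -327.2  138.8] -0.15660640676793838 tcp [ 461.3 -328.6  122. ]
[[ 582.1 -321.8    4. ]
 [ 580.9 -378.6    4. ]
 [ 364.7 -317.1    4. ]]
```

Run:
```python
from h import *
plan(473,-347,30,89.1); print(np.round(tool()[2],4))
```

```text
t 48.20 tcp [ 461.2 -328.8  122. ] jawyaw -90.3 tilt 1.43 grip 35.5 | shift [14.  18.8 91.6] turn 0.6 | q7 -0.23 F [ 0.  -0.8 -1.2]
[[ 0.9997 -0.0053 -0.0238]
 [-0.0051 -1.      0.0074]
 [-0.0238 -0.0073 -0.9997]]
```

Emit:
send_rows(
  motion=[
    [0.1,2,3,3,0.3],
    [0.1,3,4,8,0.3],
    [0.1,3,4,12,0],
    [0.1,2.5,3.5,14,0],
    [0.1,1.5,2,14,0],
    [0.1,1,1,12,0],
    [0.1,0.5,0.5,10,0],
    [0.1,0,0,7,0],
    [0.1,0,0,4,0],
    [0.1,0,0,2,0],
  ],
)

```text
t: 49.2
tcp_pos: [0.4724, -0.3477, 0.026]
tcp_rot: [1.0, -0.008, -0.013, -0.004]
contact_force: [-0.2, -0.0, -0.4]
grip_width: 0.0358
```

Run:
```python
from h import *
plan(473,-347,12,89.1); print(np.round(tool()[2],4))
f=grab_frame("wrist"); save(f,"w20.png")
f=grab_frame("side"); save(f,"s20.png",(290,120,430,230),5)
```

```text
t 49.20 tcp [ 472.4 -347.7   26. ] jawyaw -91.0 tilt 1.56 grip 35.8 | shift [ 0.9 -0.6 14. ] turn -0.1 | q7 -0.18 F [-0.2 -0.  -0.4]
[[ 0.9995 -0.0166 -0.0257]
 [-0.0163 -0.9998  0.0092]
 [-0.0258 -0.0088 -0.9996]]
```

View pics/w20.png

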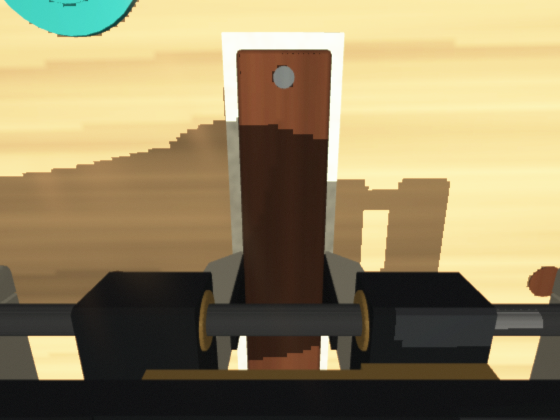

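View pics/s20.png

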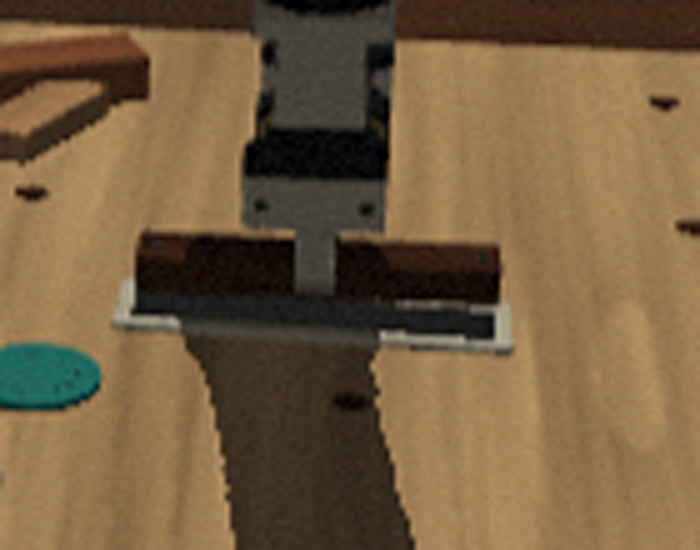

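The batten lies over the panel with even white margins, and the +x end is slightly lower. Easing down with force checks.

Emit:
send_rows(
  motion=[
    [0.1,0.4,-0.3,3,0],
    [0.1,0.4,-0.2,4,0],
    [0.1,0,0,3,0],
    [0.1,0,0,2,0],
    [0.1,0,0,1,0],
    [0.1,0,0,0.5,0],
  ],
)

```text
t: 49.9
tcp_pos: [0.4744, -0.3474, 0.0134]
tcp_rot: [1.0, -0.008, -0.011, -0.004]
contact_force: [-0.1, -0.1, -0.2]
grip_width: 0.0358
```

Run:
```python
from h import *
plan(473,-347,9.2,89.1); print(np.round(tool()[2][2],4))
```

```text
t 49.90 tcp [ 474.4 -347.4   13.4] jawyaw -90.9 tilt 1.38 grip 35.8 | shift [-1.3 -0.4  4.2] turn 0.0 | q7 -0.17 F [-0.1 -0.1 -0.2]
[-0.0228 -0.0074 -0.9997]
```

Emit:
send_rows(
  motion=[
    [0.1,-0.7,-0.2,1,0],
    [0.1,-0.5,-0.2,1,0],
    [0.1,0,0,0.7,0],
    [0.1,0,0,0.7,0],
  ],
)

```text
t: 50.3
tcp_pos: [0.473, -0.3472, 0.0102]
tcp_rot: [1.0, -0.008, -0.011, -0.004]
contact_force: [-2.3, 0.1, 2.7]
grip_width: 0.0358
```

Run:
```python
from h import *
plan(473,-347,9.2,89.1); print(np.round(tool()[2][2],4))
```

```text
t 50.30 tcp [ 473.  -347.2   10.2] jawyaw -90.9 tilt 1.36 grip 35.8 | shift [ 0.  -0.2  1. ] turn -0.0 | q7 -0.16 F [-2.3  0.1  2.7]
[-0.0225 -0.0074 -0.9997]
```

Emit:
send_rows(
  motion=[
    [0.1,0,0,0.8,0],
    [0.1,0,0,0.7,0],
  ],
)

```text
t: 50.5
tcp_pos: [0.4728, -0.3473, 0.0093]
tcp_rot: [1.0, -0.008, -0.011, -0.004]
contact_force: [-1.6, 2.8, 7.9]
grip_width: 0.0357
```

Run:
```python
from h import *
plan(473,-347,9.2,89.1); print(np.round(tool()[2][2],4))
f=grab_frame("side"); save(f,"s21.png",(290,120,430,230),5)
```

```text
t 50.50 tcp [ 472.8 -347.3    9.3] jawyaw -90.9 tilt 1.34 grip 35.7 | shift [ 0.2 -0.3  0.1] turn -0.0 | q7 -0.16 F [-1.6  2.8  7.9]
[-0.0221 -0.0075 -0.9997]
```

View pics/s21.png

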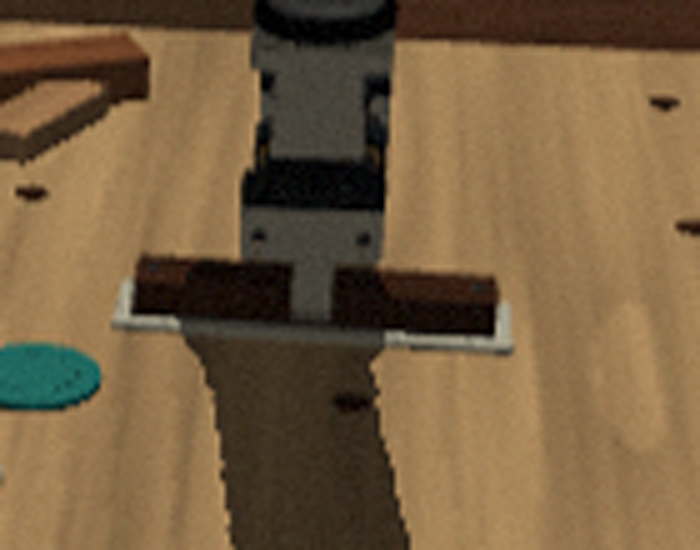

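The batten sits flat on its panel: z matches the contact height of 9.2, and the force is 8 N. Releasing.

Emit:
send_rows(
  motion=[
    [0.3,0,0,0,0],
    [0.5,0,0,0,0],
    [0.7,0,0,0,0],
    [0.9,0,0,0,0],
    [1,0,0,0,0],
    [1,0,0,-4,0],
    [1,0,0,-10,0],
    [1,0,0,-16,0],
    [1,0,0,-22,0],
    [1,0,0,-22,0],
    [1,0,0,-18,0],
    [1,0,0,-12,0],
    [1,0,0,-6,0],
    [1,0,0,-2,0],
  ],
)

```text
t: 51.95
tcp_pos: [0.4759, -0.3494, 0.1317]
tcp_rot: [1.0, -0.009, -0.01, -0.003]
contact_force: [0.1, -0.4, -0.4]
grip_width: 0.0919
```

Run:
```python
from h import *
plan(469.5,9.4,130,-98.5+0); print(np.round(tool()[2][:,2],4),np.round(robot.state()["qpos"],2))
f=grab_frame("wrist"); save(f,"w22.png")
f=grab_frame("top"); save(f,"t22.png",(225,170,475,320),3.1)
```

```text
t 51.95 tcp [ 475.9 -349.4  131.7] jawyaw -91.0 tilt 1.15 grip 91.9 | shift [ -12.5 -358.6    3.7] turn 7.5 | q7 -0.26 F [ 0.1 -0.4 -0.4]
[-0.0194  0.0053 -0.9998] [-0.24  0.9   1.27  1.81 -0.92  1.2  -0.26]
```

View pics/w22.png

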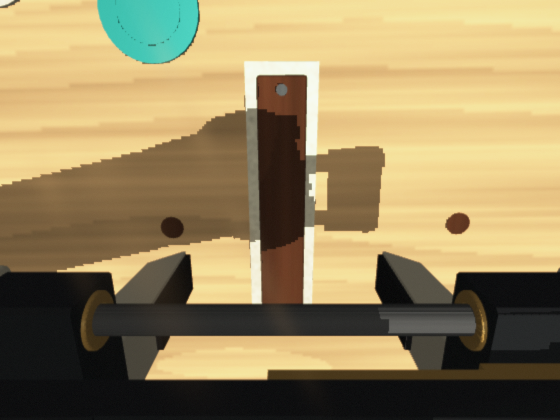

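View pics/t22.png

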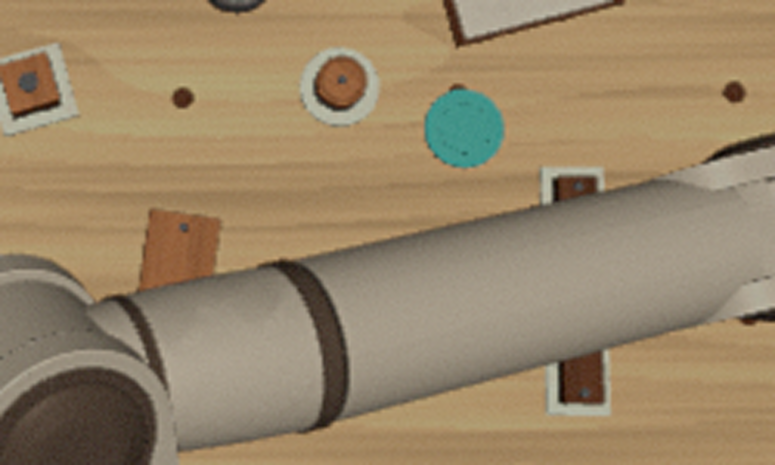

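The batten is on its panel with even margins. A quick numeric check before I leave.

Run:
```python
from h import *
f=grab_frame("wrist")
p=ray(f,[[245,62.5],[319,62.5]],.004)*1000; b=ray(f,[[257.5,76],[306.5,76]],.026)*1000
print(np.round(p,1),np.round(b,1),"mid diff",np.round(b.mean(0)-p.mean(0),1),"(want x -10)")
p=ray(f,[[249.5,250],[314,250]],.004)*1000; b=ray(f,[[259.5,250],[303.5,250]],.026)*1000
print(np.round(p,1),np.round(b,1))
```

```text
[[ 581.5 -321.5    4. ]
 [ 580.6 -376.7    4. ]] [[ 571.  -332.1   26. ]
 [ 570.4 -366.2   26. ]] mid diff [-10.3  -0.1  22. ] (want x -10)
[[ 428.2 -317.6    4. ]
 [ 427.5 -374.7    4. ]] [[ 438.3 -328.4   26. ]
 [ 437.8 -364.3   26. ]]
```

The batten is placed within about 0.5 mm. Now the foot plate.

Emit:
send_rows(
  motion=[
    [1,0,-6,0,1],
    [1,0,-14,0,1.5],
    [1,-0.5,-22,0,2],
    [1,-0.5,-30,0,1.5],
    [1,-1,-34,0,1],
    [1,-1,-36,0,0.5],
    [1,-1,-36,0,0],
    [1,-1,-36,0,0],
    [1,-1,-34,0,0],
    [1,-1,-28,0,0],
    [1,-0.5,-20,0,0],
    [1,0,-13,0,0],
    [1,0,-7,0,0],
    [1,0,-4,0,0],
    [1,0,-2,0,0],
  ],
)

```text
t: 53.6
tcp_pos: [0.5054, -0.012, 0.1214]
tcp_rot: [0.996, -0.083, -0.02, -0.002]
contact_force: [-0.1, 0.0, -0.3]
grip_width: 0.092
```

Run:
```python
from h import *
plan(469.5,9.4,100,81.5); print(np.round(tool()[2][:,2],4),np.round(robot.state()["qpos"],2))
f=grab_frame("wrist"); save(f,"w23.png")
f=grab_frame("top"); save(f,"t23.png",(215,220,345,310),6)
plan(469.5,9.4,100,81.5)
```

```text
t 53.60 tcp [505.4 -12.  121.4] jawyaw -99.5 tilt 2.26 grip 92.0 | shift [-38.1 -15.1  23. ] turn -1.0 | q7 -0.87 F [-0.1  0.  -0.3]
[-0.0387  0.0074 -0.9992] [-0.97  0.94  1.42  2.01 -1.    1.23 -0.87]
t 53.70 tcp [505.5 -12.4 121.6] jawyaw -99.6 tilt 2.24 grip 91.8 | shift [-38.2 -15.5  23.1] turn -1.1 | q7 -0.87 F [ 1.   0.2 -0.4]
```

View pics/w23.png

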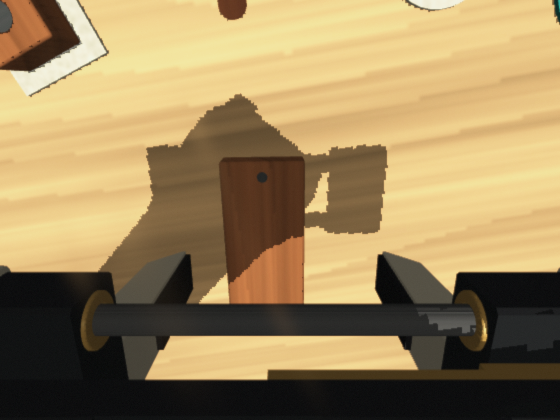

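Run:
```python
from h import *
f=grab_frame("wrist")
r=spotter.regions_of("foot_mid","wrist")
for q in r[:2]: print(round(q["conf"],2),q["extent"],rectfit(f,q["mask"],.020))
print(np.round(ray(f,[[262,177],[220,159],[304,158]],.02)*1000,1))
a=ray(f,[[221.5,170],[230.5,300]],.02)*1000; b=ray(f,[[304.5,165],[303,300]],.02)*1000
for e in (a,b): d=e[0]-e[1]; print("edge yaw",np.degrees(np.arctan2(d[1],d[0])),np.round(e,1).tolist())
save(f,"w23b.png",(200,140,330,310),3)
plan(484.3,7.2,60,81.5)
```

```text
0.92 [217.9, 155.4, 304.1, 304.9] (array([483.1,   7.9]), array([127.4,  65.2]), -8.4)
[[ 5.299e+02 -1.000e-01  2.000e+01]
 [ 5.484e+02  2.790e+01  2.000e+01]
 [ 5.390e+02 -3.330e+01  2.000e+01]]
edge yaw -9.001542007305353 [[540.2, 28.6, 20.0], [428.5, 46.3, 20.0]]
edge yaw -8.976340533777892 [[533.7, -32.9, 20.0], [418.4, -14.7, 20.0]]
t 53.80 tcp [505.5 -12.7 121.7] jawyaw -99.6 tilt 2.23 grip 91.8 | shift [-21.8 -16.   62.6] turn -1.1 | q7 -0.87 F [ 0.4  0.1 -0.1]
```

View pics/w23b.png

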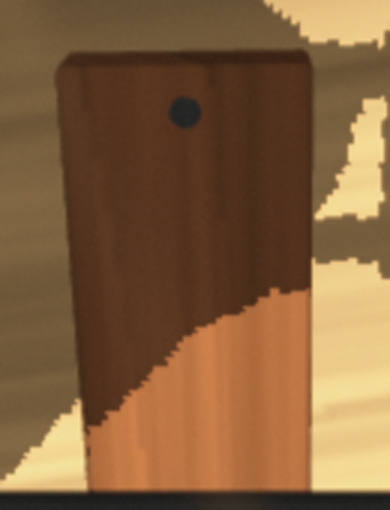

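View pics/t23.png

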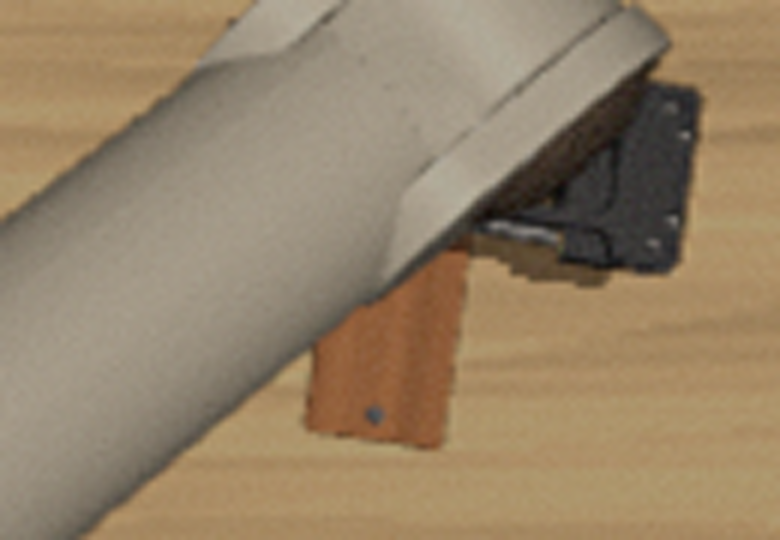

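The foot plate's far edge is at row 158, its yaw about -8.9°, and its centre about (469.5,9.2). I'll grip it 15 mm toward +x from its centre, which keeps joint 3 clear of its limit.

Emit:
send_rows(
  motion=[
    [1,-4,-3,2,-0.3],
    [1,-6,-4,4,-0.3],
    [1,-5,-4,7,-0.1],
    [1,-3,-3,10,0],
    [1,-1.5,-1,12,0],
    [1,-0.5,0,11,0],
    [1,0,0,8,0],
    [1,0,0,4,0],
    [1,0,0,2,0],
  ],
)

```text
t: 54.7
tcp_pos: [0.4829, 0.006, 0.0566]
tcp_rot: [0.997, -0.078, -0.02, -0.002]
contact_force: [-0.3, -0.8, 0.0]
grip_width: 0.0921
```

Run:
```python
from h import *
plan(484.4,6.9,5,81.1); print(np.round(tool()[2][:,2],4),np.round(robot.state()["qpos"],2))
```

```text
t 54.70 tcp [482.9   6.   56.6] jawyaw -99.0 tilt 2.32 grip 92.1 | shift [ 3.5 -1.1 51.5] turn -0.1 | q7 -0.82 F [-0.3 -0.8  0. ]
[-0.0397  0.0076 -0.9992] [-0.99  0.99  1.32  2.09 -1.11  1.13 -0.82]
```

Emit:
send_rows(
  motion=[
    [1,0.5,-0.2,5,0],
    [1,0.7,-0.3,9,0],
    [1,0.7,-0.3,10,0],
    [1,0.6,-0.2,9,0],
    [1,0.5,0,7,0],
    [1,0.3,0,5,0],
    [1,0.1,0,2.5,0],
    [1,0,0,1,0],
  ],
)

```text
t: 55.5
tcp_pos: [0.4854, 0.0062, 0.0037]
tcp_rot: [0.997, -0.079, -0.02, -0.002]
contact_force: [-0.1, -0.2, 0.3]
grip_width: 0.0921
```

Run:
```python
from h import *
plan(484.4,6.9,5,81.1); print(np.round(tool()[2][:,2],4),np.round(robot.state()["qpos"],2))
f=grab_frame("wrist"); save(f,"w24.png")
```

```text
t 55.50 tcp [485.4   6.2   3.7] jawyaw -99.0 tilt 2.27 grip 92.1 | shift [-1.1 -0.5 -1.3] turn -0.1 | q7 -0.77 F [-0.1 -0.2  0.3]
[-0.039   0.0071 -0.9992] [-0.94  1.05  1.22  2.1  -1.21  1.06 -0.77]
```

View pics/w24.png

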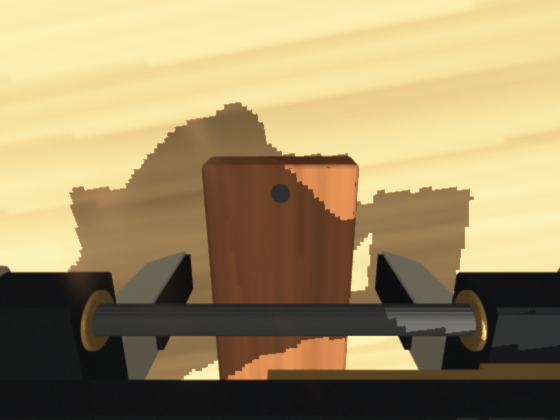

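The foot is centred between the fingers (columns 205–357, fingers at 190 and 378). Closing.

Emit:
send_rows(
  motion=[
    [1,-0.5,-0.3,-1,0],
    [0.8,0,0,0,0],
    [0.7,0,0,0,0],
    [0.6,0,0,0,0],
    [0.5,0,0,0,0],
    [0.4,0,0,0,0],
    [0.4,0,0,0,0],
  ],
)

```text
t: 56.25
tcp_pos: [0.4857, 0.0068, 0.0058]
tcp_rot: [0.997, -0.079, -0.019, -0.002]
contact_force: [0.7, 0.4, -0.4]
grip_width: 0.0641
```

Run:
```python
from h import *
plan(484.4,6.9,5,81.1); print(np.round(tool()[2],4))
```

```text
t 56.25 tcp [485.7   6.8   5.8] jawyaw -99.0 tilt 2.17 grip 64.1 | shift [-1.2  0.1  0.8] turn -0.1 | q7 -0.77 F [ 0.7  0.4 -0.4]
[[ 0.9869 -0.1568 -0.0371]
 [-0.1566 -0.9876  0.0073]
 [-0.0378 -0.0014 -0.9993]]
```

Gripped at 64.1 mm. Lifting.

Emit:
send_rows(
  motion=[
    [0.4,0,0,-2,0],
    [0.4,0,0,-5,0],
    [0.4,0,0,-9,0],
    [0.4,0,0,-13,0],
    [0.4,0,0,-15,0],
    [0.4,0,0,-13,0],
    [0.4,0,0,-9,0],
    [0.4,0,0,-5,0],
    [0.4,0,0,-2,0],
  ],
)

```text
t: 57.15
tcp_pos: [0.4885, 0.006, 0.0856]
tcp_rot: [0.997, -0.079, -0.018, -0.002]
contact_force: [-1.4, -0.4, -2.0]
grip_width: 0.0638
```

Run:
```python
from h import *
print(np.round(tool()[2][2],4),np.round(robot.state()["qpos"],2))
# panel centre ~ (478.2,333.2) yaw 6 -> tcp = centre+16.4 along
c=np.array([478.2,333.2]); a=np.radians(6); t=c+16.4*np.array([np.cos(a),np.sin(a)]); print(t)
plan(t[0],t[1],90,96)
f=grab_frame("side"); save(f,"s25.png",(240,120,480,300),3)
```

```text
[-0.0372 -0.002  -0.9993] [-1.01  0.96  1.37  2.07 -1.06  1.17 -0.85]
[494.51015908 334.9142668 ]
t 57.15 tcp [488.5   6.   85.6] jawyaw -99.1 tilt 2.13 grip 63.8 | shift [ -46.  -325.7   -2. ] turn -15.1 | q7 -0.85 F [-1.4 -0.4 -2. ]
```

View pics/s25.png

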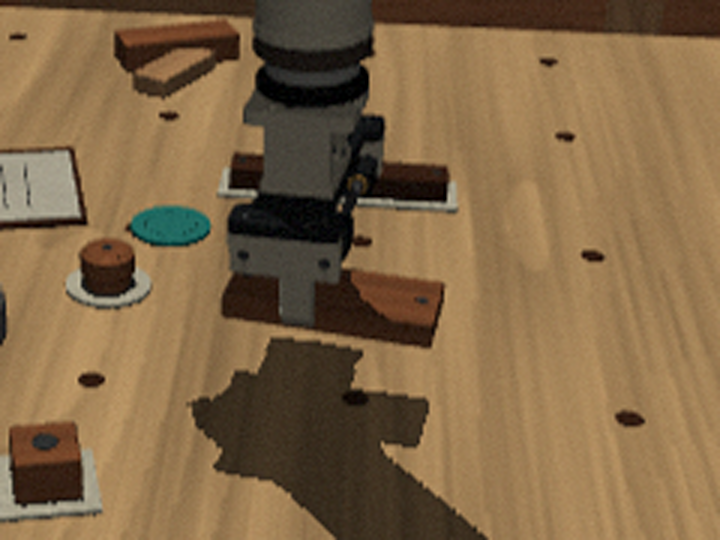

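The foot is held and nearly level. Turn, then carry it to the foot panel.

Emit:
send_rows(
  motion=[
    [0.4,0,0,-1,-2],
    [0.4,0,0,-1,-3.5],
    [0.4,0,0,0,-4],
    [0.4,0,0,0,-3],
    [0.4,1,-6,0,-2],
    [0.4,2,-14,0,-0.6],
    [0.4,2,-20,0,0],
    [0.4,3,-26,0,0],
    [0.4,4,-30,0,0],
    [0.4,4,-32,0,0],
    [0.4,4,-32,0,0],
    [0.4,4,-32,0,0],
    [0.4,4,-30,0,0],
    [0.4,3,-26,0,0],
    [0.4,2,-20,0,0],
    [0.4,2,-14,0,0],
    [0.4,1,-9,0,0],
    [0.4,0,-5,0,0],
    [0.4,0,-3,0,0],
    [0.4,0,-1,0,0],
  ],
)

```text
t: 59.2
tcp_pos: [0.4802, 0.3375, 0.0822]
tcp_rot: [0.998, 0.06, -0.025, -0.005]
contact_force: [-0.7, 0.1, -2.5]
grip_width: 0.0636
```

Run:
```python
from h import *
print(np.round(tool()[2][2],4),np.round(robot.state()["qpos"],2))
plan(494.5,334.9,90,96)
f=grab_frame("wrist"); save(f,"w26.png")
f=grab_frame("top"); save(f,"t26.png",(110,200,240,310),6)
```

```text
[-0.0489 -0.0124 -0.9987] [-1.45  1.04  1.29  1.83 -1.09  1.26 -1.25]
t 59.20 tcp [480.2 337.5  82.2] jawyaw -83.1 tilt 2.89 grip 63.6 | shift [13.5  4.2 -8.6] turn 0.9 | q7 -1.25 F [-0.7  0.1 -2.5]
```

View pics/w26.png

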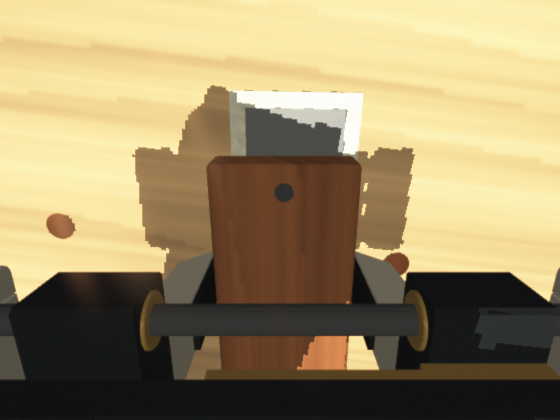

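View pics/t26.png

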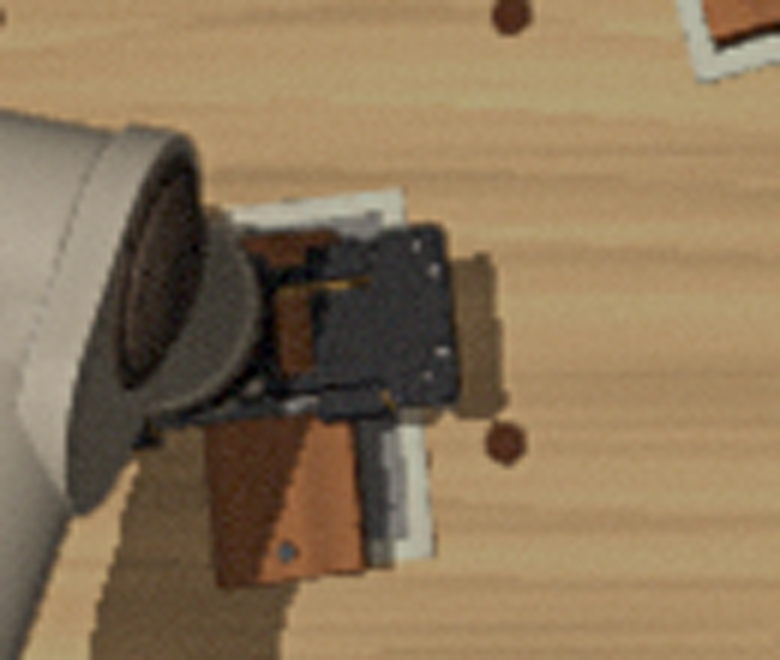

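The panel's far edge is at row 93 (columns 229–363), visible beyond the held foot with its screw at (284,192). Measuring both.

Run:
```python
from h import *
f=grab_frame("wrist"); s,p,R,yaw=tool()
c=ray(f,[[229.5,93],[363,93.5]],.004)*1000; d=c[0]-c[1]
print(np.round(c,1),"width",np.linalg.norm(d),"yaw",np.degrees(np.arctan2(d[1],d[0]))-90)
e=ray(f,[[363,94],[357,146]],.004)*1000; d=e[0]-e[1]; print("right edge yaw",np.degrees(np.arctan2(d[1],d[0])))
m=c.mean(0)
for yw in (6,):
    a=np.radians(yw); print("panel centre",np.round(m[:2]-85*np.array([np.cos(a),np.sin(a)]),1))
zt=(p[2]+14.2)/1000
w=ray(f,[[284,192],[208.5,166],[360,164]],zt)*1000
for k in w: print("tool",np.round(R.T@(k-p),1))
save(f,"w26b.png",(190,80,380,270),3)
plan(494.5,334.9,30,96)
```

```text
[[557.1 381.5   4. ]
 [567.  298.3   4. ]] width 83.76257256482857 yaw 6.748781027369077
right edge yaw 4.437717821734276
panel centre [477.5 331. ]
tool [ 44.3   0.  -16.4]
tool [ 55.1 -30.7 -16.5]
tool [ 56.2  30.7 -17.3]
t 59.35 tcp [480.5 336.8  82.3] jawyaw -83.2 tilt 2.88 grip 63.7 | shift [16.2  4.2 51.6] turn 0.8 | q7 -1.25 F [-0.3 -0.1 -1.2]
```

View pics/w26b.png

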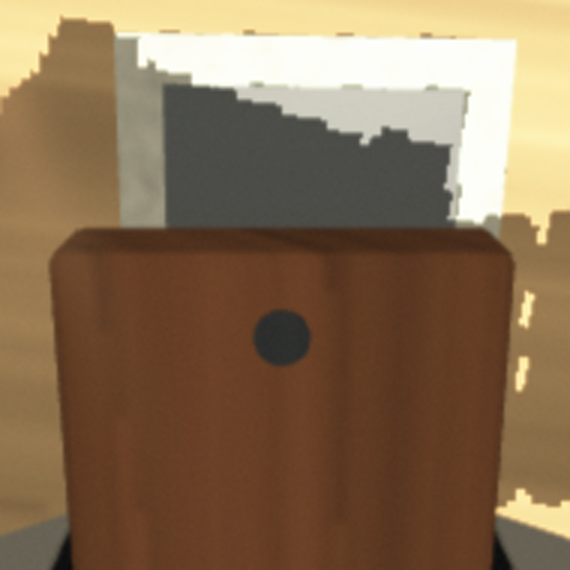

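Run:
```python
from h import *
t=grab_frame("top"); s,p,R,yaw=tool()
w=ray(t,[[110+288/6,200+551/6]],.0975)*1000; print(np.round(w,1),np.round(R.T@(w[0]-p),1))
plan(495.7,333.9,28,96)
```

```text
[[399.8 326.6  97.5]] [-82.1   0.2 -11.1]
t 59.40 tcp [480.6 336.7  82.4] jawyaw -83.2 tilt 2.87 grip 63.6 | shift [17.2  5.2 53.6] turn 0.8 | q7 -1.25 F [ 0.1 -0.2 -0.8]
```

Emit:
send_rows(
  motion=[
    [0.4,2.5,0.8,3,0.4],
    [0.4,3.5,1,6,0.4],
    [0.4,3.5,1,9,0],
    [0.4,3,1,10,0],
    [0.4,2,0.6,10,0],
    [0.4,1.5,0.4,7,0],
    [0.4,0.5,0,4,0],
    [0.4,0,0,2,0],
    [0.4,0,0,0.5,0],
  ],
)

```text
t: 60.3
tcp_pos: [0.4966, 0.3312, 0.0242]
tcp_rot: [0.998, 0.05, -0.025, -0.004]
contact_force: [-0.0, -0.3, -1.4]
grip_width: 0.0637
```

Run:
```python
from h import *
print(np.round(tool()[2][2],4),np.round(robot.state()["qpos"],2))
plan(496.4,334,10,96)
f=grab_frame("wrist"); save(f,"w27.png")
f=grab_frame("side"); save(f,"s27.png",(270,270,410,400),4.5)
```

```text
[-0.0503 -0.0104 -0.9987] [-1.39  1.11  1.22  1.81 -1.16  1.2  -1.22]
t 60.30 tcp [496.6 331.2  24.2] jawyaw -84.3 tilt 2.94 grip 63.7 | shift [ 0.8 -2.7 14.2] turn -0.3 | q7 -1.22 F [-0.  -0.3 -1.4]
```

View pics/w27.png

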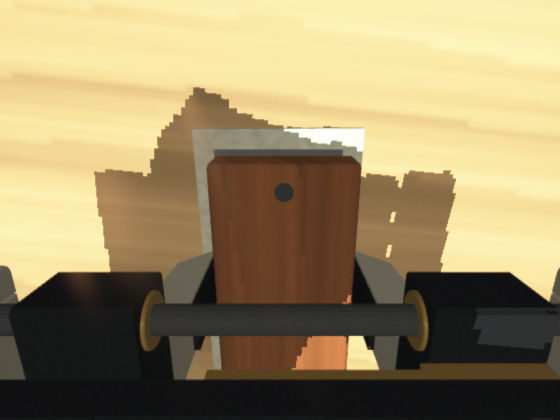

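View pics/s27.png

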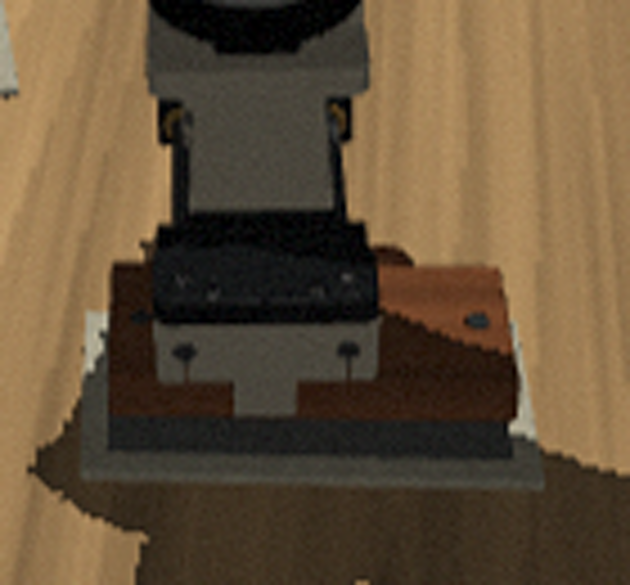

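The panel's far edge is now at row 129 (columns 193–364), and the foot needs to shift a little toward the left margin. Recomputing.

Run:
```python
from h import *
f=grab_frame("wrist"); s,p,R,yaw=tool()
c=ray(f,[[193.5,129],[364,128.5]],.004)*1000; d=c[0]-c[1]
yw=np.degrees(np.arctan2(d[1],d[0]))-90
print(np.round(c,1),"width",np.linalg.norm(d),"yaw",yw)
e=ray(f,[[193.5,130],[202,250]],.004)*1000; d=e[0]-e[1]; print("left edge yaw",np.degrees(np.arctan2(d[1],d[0])))
m=c.mean(0)[:2]; a=np.radians(6); pc=m-85*np.array([np.cos(a),np.sin(a)]); print("panel centre",np.round(pc,1))
w=ray(f,[[284,192]],(p[2]+14.2-2)/1000)*1000; print("screw tool",np.round(R.T@(w[0]-p),1))
fe=ray(f,[[208.5,168],[360,168]],(p[2]+12)/1000)*1000; d=fe[0]-fe[1]; print(np.round(fe,1),np.linalg.norm(d),"foot yaw",np.degrees(np.arctan2(d[1],d[0]))-90)
```

```text
[[558.3 382.    4. ]
 [567.1 299.2   4. ]] width 83.26858865466664 yaw 6.0484861209979925
left edge yaw 4.852385876905963
panel centre [478.2 331.7]
screw tool [ 43.8   0.4 -14.4]
[[548.1 367.4  36.8]
 [554.5 305.3  36.8]] 62.43334455627149 foot yaw 5.958063324545279
```

Emit:
send_rows(
  motion=[
    [0.4,0.3,-1,2,0],
    [0.4,0.3,-1,3,0],
    [0.4,0.2,-0.7,3,0],
    [0.4,0,0,2,0],
    [0.4,0,0,1,0],
    [0.4,0,0,0.5,0],
  ],
)

```text
t: 61.05
tcp_pos: [0.497, 0.3355, 0.0133]
tcp_rot: [0.998, 0.051, -0.024, -0.005]
contact_force: [-0.5, 1.2, -1.4]
grip_width: 0.0639
```

Run:
```python
from h import *
print(np.round(tool()[2][2],4))
plan(496.7,334.1,9.8,96)
```

```text
[-0.0483 -0.0122 -0.9988]
t 61.05 tcp [497.  335.5  13.3] jawyaw -84.2 tilt 2.86 grip 63.9 | shift [-0.3  1.4  3.5] turn -0.2 | q7 -1.22 F [-0.5  1.2 -1.4]
```

Emit:
send_rows(
  motion=[
    [0.4,0,0.6,0.8,0],
    [0.4,0,0.5,0.8,0],
    [0.4,0,0.2,0.7,0],
    [0.4,0,0,0.6,0],
  ],
)

```text
t: 61.45
tcp_pos: [0.4971, 0.3338, 0.0103]
tcp_rot: [0.998, 0.05, -0.024, -0.005]
contact_force: [-0.8, -0.3, 0.4]
grip_width: 0.0634
```

Run:
```python
from h import *
print(np.round(tool()[2][2],4))
plan(496.7,334.1,9.8,96)
f=grab_frame("wrist"); save(f,"w28.png")
```

```text
[-0.0482 -0.0121 -0.9988]
t 61.45 tcp [497.1 333.8  10.3] jawyaw -84.2 tilt 2.85 grip 63.4 | shift [-0.3 -0.3  0.5] turn -0.2 | q7 -1.21 F [-0.8 -0.3  0.4]
```

View pics/w28.png

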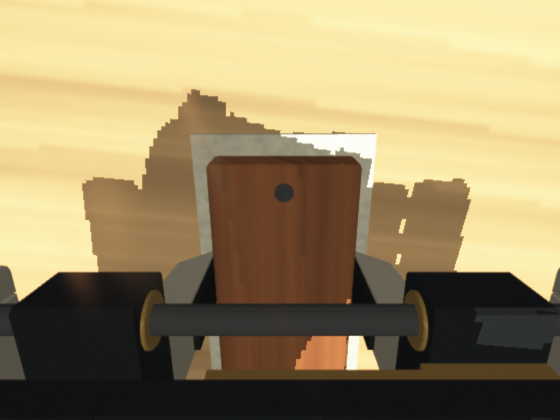

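Run:
```python
from h import *
f=grab_frame("wrist")
a=ray(f,[[192,134.5],[376,134]],.004)*1000; b=ray(f,[[212,157.5],[357,157]],.005)*1000; t=ray(f,[[209,169],[361,168]],.024)*1000
ax=np.array([np.cos(np.radians(6)),np.sin(np.radians(6)),0]); ay=np.array([-ax[1],ax[0],0])
for n,q in (("panel",a),("footbot",b),("foottop",t)): print(n,"along",np.round(q@ax,1),"across",np.round(q@ay,1), "mid across",np.round((q@ay).mean(),1), np.degrees(np.arctan2(*(q[0]-q[1])[1::-1]))-90)
plan(496.7,334.1,9.3,96)
save(f,"w28b.png",(180,120,390,260),3.5)
```

```text
panel along [595.2 595.3] across [321.2 238.3] mid across 279.8 6.095895381582096
footbot along [584.9 585.1] across [312.7 246.3] mid across 279.5 6.190159984903303
foottop along [584.  584.4] across [310.1 248.1] mid across 279.1 6.399925636631821
t 61.55 tcp [497.1 333.9  10.4] jawyaw -84.2 tilt 2.84 grip 63.4 | shift [-0.4 -0.3  1.2] turn -0.2 | q7 -1.21 F [-0.5 -0.1 -0.5]
```

View pics/w28b.png

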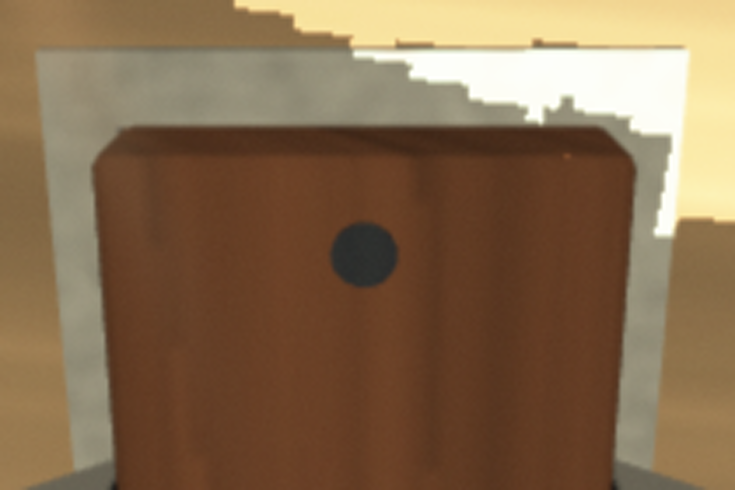

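The foot is within about 0.5 mm of centre: far margin 10.3 mm against a wanted 10, across offset 0.3 mm. One last millimetre down.

Emit:
send_rows(
  motion=[
    [0.4,0,0,0.7,0],
    [0.4,0,0,0.7,0],
    [0.4,0,0,0.5,0],
  ],
)

```text
t: 61.85
tcp_pos: [0.4971, 0.3339, 0.0101]
tcp_rot: [0.998, 0.05, -0.024, -0.005]
contact_force: [-1.3, -0.3, 3.7]
grip_width: 0.0634
```

Run:
```python
from h import *
plan(496.7,334.1,9.3,96)
f=grab_frame("side"); save(f,"s29.png",(270,270,410,400),4.5)
```

```text
t 61.85 tcp [497.1 333.9  10.1] jawyaw -84.2 tilt 2.86 grip 63.4 | shift [-0.3 -0.2  0.8] turn -0.2 | q7 -1.21 F [-1.3 -0.3  3.7]
```

View pics/s29.png

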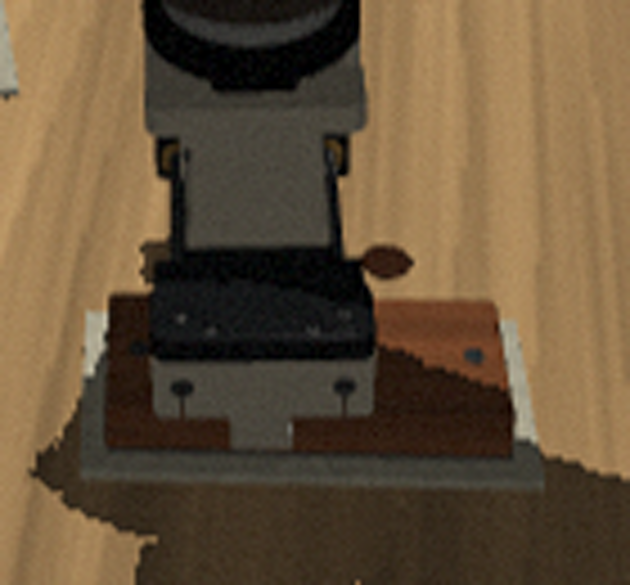

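Emit:
send_rows(
  motion=[
    [0.4,0,0,0.8,0],
    [0.4,0,0,0.8,0],
  ],
)

```text
t: 62.1
tcp_pos: [0.4971, 0.3338, 0.0101]
tcp_rot: [0.998, 0.05, -0.024, -0.006]
contact_force: [-4.0, -1.0, 8.0]
grip_width: 0.0634
```

Emit:
send_rows(
  motion=[
    [0.75,0,0,0,0],
    [0.8,0,0,0,0],
    [0.9,0,0,0,0],
    [1,0,0,0,0],
    [1,0,0,0,0],
  ],
)

```text
t: 62.6
tcp_pos: [0.4977, 0.3342, 0.0097]
tcp_rot: [0.998, 0.051, -0.024, -0.006]
contact_force: [-0.7, -0.1, -0.7]
grip_width: 0.0905
```

Emit:
send_rows(
  motion=[
    [1,0,0,-3,0],
    [1,0,0,-7,0],
    [1,0,0,-12,0],
    [1,0,0,-18,0],
    [1,0,0,-24,0],
    [1,0,0,-24,0],
    [1,0,0,-20,0],
    [1,0,0,-14,0],
    [1,0,0,-8,0],
    [1,0,0,-3,0],
  ],
)

```text
t: 63.6
tcp_pos: [0.5057, 0.3321, 0.1557]
tcp_rot: [0.999, 0.05, -0.022, -0.006]
contact_force: [-0.0, -0.9, -0.5]
grip_width: 0.0917
```

Run:
```python
from h import *
plan(496.7,334.1,150,96); print(np.round(robot.state()["qpos"],2))
f=grab_frame("wrist"); save(f,"w30.png")
f=grab_frame("side"); save(f,"s30.png")
```

```text
t 63.60 tcp [505.7 332.1 155.7] jawyaw -84.3 tilt 2.64 grip 91.7 | shift [-8.5 -2.8  6.1] turn -0.3 | q7 -1.30 F [-0.  -0.9 -0.5]
[-1.43  0.98  1.37  1.74 -1.    1.36 -1.3 ]
```

View pics/w30.png

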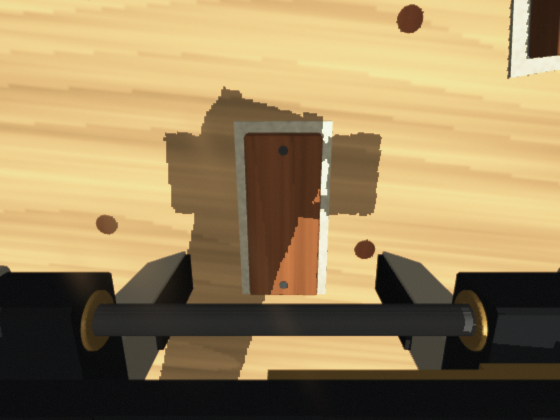

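View pics/s30.png

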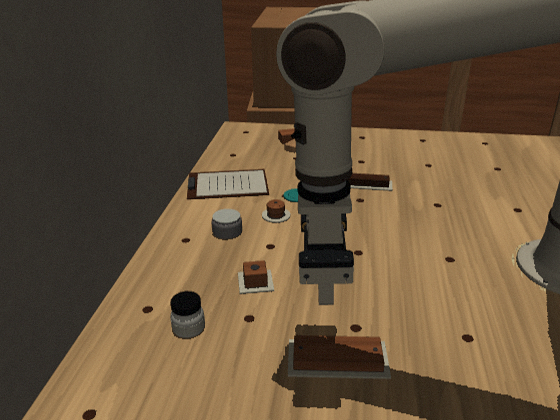

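The foot lies centred on its panel, and in the side view everything stands upright. A last check of all four parts from the top camera, then I'll hand in.

Run:
```python
from h import *
f=grab_frame("wrist")
a,b=ray(f,[[283.3,151],[284,285]],.024)*1000; d=a-b; print("foot",np.round((a+b)/2,1),"yaw",np.degrees(np.arctan2(d[1],d[0])))
t=grab_frame("top"); save(t,"t31.png",(130,140,440,320),2.5)
print(robot.state()["t"])
```

```text
foot [478.4 331.2  24. ] yaw 6.024252218573737
63.8
```

View pics/t31.png

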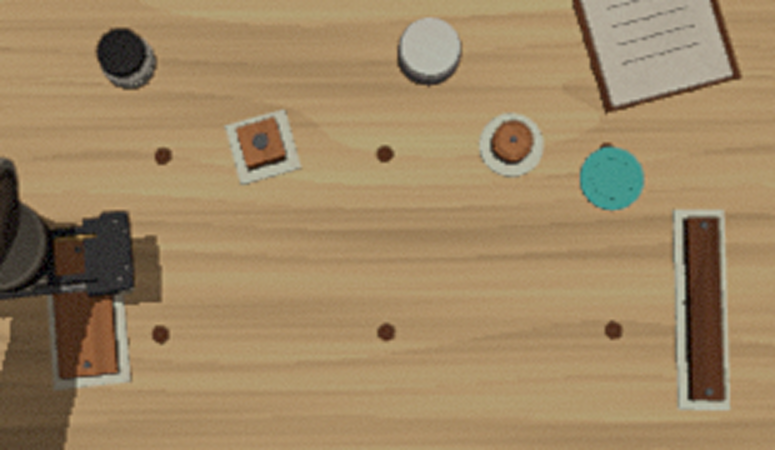

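Run:
```python
from h import *
t=grab_frame("top")
for n,q,z in [("knob dot",(513,140),.038),("block hole",(261,141),.038),("bat s1",(705,226),.026),("bat s2",(710,392),.026)]:
    print(n,np.round(ray(t,np.array([q])/2.5+[130,140],z)*1000,1))
h=hand_in(); print(h)
```

```text
knob dot [[ 656.2 -140.8   38. ]]
block hole [[657.9 136.1  38. ]]
bat s1 [[ 560.7 -349.5   26. ]]
bat s2 [[ 381.3 -346.4   26. ]]
the job is handed in; nothing more can be done
None
```

I took the stack apart and set all four parts on their panels, in the order knob, block, lamp arm, foot plate, and handed the job in at about 64 s of the 123 s. I lowered each part until the wrist force showed contact, then let go. The glue pot, the tin and the turquoise disc were left alone. No verdict was reported.

**Last checks**
- **Knob:** about 1 mm off centre by the wrist camera and 2 mm by the top camera.
- **Block:** about 1 mm off by the wrist camera and 1–2 mm by the top camera, and square to its panel.
- **Arm:** within about 0.5 mm of its panel by the wrist camera. The top camera put the panel 2–3 mm to one side of where the wrist camera did. I trusted the wrist camera, which saw part and panel together.
- **Foot plate:** centre within about 1 mm and yaw 6.0° by the wrist camera, matching its panel. The top camera had put that panel's centre about 2 mm further over in y.
- **Final pictures:** all parts lie flat or stand upright, and the open gripper is about 130 mm clear above the foot plate.

**What went less well**
- **Tool tilt:** tilt built up during the moves, to about 4° at worst. I cut it to about 0.5° before gripping the arm by reaching out to full extension with the gripper empty. By the time I set the foot plate down it was back to about 2.9°.
- **Joint 4:** during that reach it sat on its lower limit of 0.20 rad, with readings down to 0.1992. If the limit is judged with no tolerance, that is the one doubtful point.

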